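# Turn a mask carrier face-down with the swing-plate flipper

## Robot

A 7-joint arm with a two-finger parallel gripper is mounted at the origin on a cart in front of the work surface, level with it; the furniture and walls round the work are solid. World frame = base frame: x ahead of the robot, y to its left, z up, the work surface at z = 0. Lengths are in m, angles in rad, forces in N, time in s.
With the tool pointing down it reaches from about 0.425 to 0.925 m from the base axis. Payload 6.8 kg.
Tool frame: the origin (TCP) lies on the centre line of the jaws, within the pads' length; the fingertips stand 19 mm ahead of it and the grasp point (between the pads) is the TCP; z points along the fingers, y is the line along which they close (so a half turn about z gives the same grasp; the last joint's range is limited). The gripper opens to 85 mm and grips with 20 to 120 N. Pads are 22 mm wide; open, the fingers measure 114 mm over their backs; the gripper's body (76 mm by 85 mm) begins 54 mm behind the grasp point. The pads swing forward as they close: fully open they stand 13 mm farther back than shut.
Start: joints at [0.995, 0.477, 0.022, 1.555, -0.011, 1.109, -0.083], TCP at [0.304, -0.602, 0.216] pointing down, gripper open.
Joint ranges: [-2.96, 2.96], [-0.34, 2.1], [-1.41, 1.46], [0.24, 2.44], [-1.37, 4.51], [0.17, 1.92], [-2.96, 2.96]. Speed limits (rad/s): [2.39, 2.39, 3.14, 3.14, 3.14, 3.14, 3.14].

## Interface

Orientations are given as a rotation vector (axis times angle).
In Python, from bench import r gives the robot as it stands. The module is installed in compiled form; this text tells all that it offers.
- The arm moves only by the tool arm_command, never from a script. Its argument "rows" is a list of rows, each an object of numbers: "fingers": the opening, from -1 (shut) to 1 (fully open); "x", "y", "z": the shift along the tool's x, y, z in m; "ax", "ay", "az": the turn, a rotation vector about the tool's x, y, z in degrees. In form: [{"fingers": .., "x": .., "y": .., "z": .., "ax": .., "ay": .., "az": ..}, ...]. A call has 1 to 10 rows; each row shifts and turns the commanded pose from where the row before left it, along the tool's axes as they then stand; what a row does not reach is not made up. A row lasts 1/12 s, in which the tool goes at most 41.7 mm and 7.16 degrees, less where a joint would pass 70% of its speed; a pose out of reach is approached as far as the arm can. A call is refused whole if a number of a shift passes 0.0417 or a number of a turn 7.16, either way. A call with a gripper value outside its range is refused whole. The fingers move at their own pace and stop on an object; "grip_force" is the grip in N (left out, the last holds). Time passes only in rows, so rows that do not move let the fingers close. It gives the time, the measured TCP pose, the force, the opening and the grip force at its end, in the units of the state.
- r.get_obs(): the state, without advancing time (a new reading comes with each control period).
- r.grab_frame(name): name is "side" or "top" or "wrist"; returns a dict with "frame" (384x512x3 uint8, red, green, blue), "depth" (384x512 float32, m along the optical axis (not along the pixel's ray), 0 where there is no reading), "K" (3x3 intrinsics, pixels), "distortion" ([k1, k2, p1, p2, k3] as OpenCV has them; the pictures are not rectified), "world_from_camera" (4x4, takes a point from camera to world coordinates). Camera axes: x right, y down, z forward; pixel columns grow to the right and rows downward; lengths in m; the calibration is good to about 2 mm. A picture is of the moment at which its call begins.
- r.hand_in(): hands the job in; it is judged then, once.
The state is a dict: "clock": time; "joints": joint angles; "qvel": joint speeds; "tau": joint torques, N m; "tcp_pos": TCP position; "orientation": TCP orientation; "contact_force": force on the tool from outside, world axes, zero at the start; "moment": the same for the moment, N m; "grip_width": finger opening in m; "gripper_force": force on a finger pad.
Only numpy, scipy, OpenCV 4.12 (cv2) and the standard library are available. Lean on these libraries where they do the work, as an engineer would, in place of code of your own. Each camera call takes 0.05 s, during which the arm holds its last target. There are 200 camera calls.

## Task

Lift the mask carrier off its rest and load it face up into the open swing plate of the flipper, pull tab pointing away from the hinge, slid fully home toward the hinge so that the four lips hold its ears; then let go and swing the plate over, gently, until it lies fully over the nest. Take the carrier again by its tab, draw it level out to the stops so that it comes free of the lips, let it down face-down into the nest, and finally swing the empty plate gently back to fully open, leaving the carrier flat in the nest and the timer, tape roll and spare chuck undisturbed.

Things in the scene. Friction and masses are not known exactly. Their poses are not given: they have to be found in the camera images.
- carrier: Mask carrier: loose flat grey plate, 10 mm thick, 0.08 to 0.15 kg. Origin in the middle of its underside, z out of its face (the side with the shiny steel mask plate), x away from the tab. Main plate 110 x 50 mm (x, y); four ears and a tab stick out of it. At the start it lies face up on the rest, tab toward the robot give or take 40 degrees.
- carrier_mid (a point): Middle of the carrier's main plate, at half its thickness (carrier frame 0, 0, 5 mm). Between the ears (x -43 to 43 mm) the bare 50 mm wide sides can be gripped.
- carrier_ear (a point): One of the four ears (carrier frame 49, 29.5, 5 mm; the others mirror it in x and y). They make the carrier 68 mm wide at x -55 to -43 and 43 to 55 mm.
- carrier_tab (a point): Where to pinch the pull tab across its 20 mm width (carrier frame -98, 0, 5 mm). The tab runs from the main plate to x = -111 mm.
- rest: Fixed block under the carrier at the start: pedestal 76 x 36 mm (x, y), its top 30 mm above its origin, narrower than the carrier so that fingers fit beside it; foot 90 x 80 x 6 mm. Origin in the middle of its underside, on the drain tray, 6 mm above the bench.
- flip_base: Flipper: fixed aluminium base plate 104 x 320 mm with a hinge across its middle; the open swing plate lies on its -y side, the nest is on +y. Origin on the bench under the middle of the hinge axis, which runs along x, 48 mm up.
- nest_seat (a point): Where carrier_mid is when the carrier lies in the nest, tab to +y of flip_base: flip_base frame (0, 92.5, 35) mm; axes of flip_base. Nest floor 30 mm above the bench, low walls up to 38 to 41 mm with lead-in at the sides, a gap in the end wall for the tab. Play 2.5 mm at each side, 4 mm at each end.
- flip (a joint): Angle of the swing plate: 0 = open, lying flat on its post on the -y side; grows as it swings up and over; 3.14 = fully over, level above the nest. Light friction: let go part way it falls to the nearer side; it lies still at either end.
- flip_hinge (a point): Middle of the hinge axis, 48 mm above the bench.
- flip_pin (a point): Middle of the swing plate's steel handle pin: round, 12 mm thick, 50 mm of bare length, parallel to the hinge axis, sticking out of the plate's robot side (-x of flip_base). 75 mm to -x, 140 mm from the axis, at the axis's height at both ends of the swing. Pinched from above it turns between the fingers through the whole swing.
- flip_seat (a point): Where carrier_mid is when the carrier is home in the swing plate, 75 mm from the hinge axis, 43 mm above the bench when open (plate's floor 38 mm). Axes of flip_base when open. An end wall stops the carrier 1 mm nearer the hinge. Two pairs of lips then lie over its ears, 2 mm above them, reaching in to 28.5 mm from the centre line.
- flip_load (a point): Where to set carrier_mid down when loading: 16 mm farther out than flip_seat (4 mm nearer or 3 mm farther will do); here the ears pass beside the 12 mm long, 3 mm thick lips. Side play 2 mm each side, with lead-in. The plate's sides are cut away from 52 to 114 mm from the hinge for fingers.
- flip_stop (a point): Middle between the two outer stops, which leave a 30 mm gap for the tab and stop the carrier 19.5 mm out from home; the tab's last 31 mm stand beyond them. Plate over: the carrier hangs on the lips, its middle 51 mm above the bench; drawn out 13 mm or more it is free of the lips and goes 16 mm down to the nest floor.
- timer: Bystander: white process timer 60 x 62 x 21 mm, loose on the drain tray; origin under its centre
- tape_roll: Bystander: roll of tape 69 mm across, 19 mm high, loose behind the flipper; origin under its centre
- spare_chuck: Bystander: brass chuck disc 52 mm across, 18 mm high, loose behind the flipper; origin under its centre

How it is judged:
By the outcome, as a careful person would: the job done as asked, in the order asked, and still so for the second after the job is handed in, with the robot touching nothing.
It also fails if it takes over 72 s, if anything falls off the work surface, if the arm or the gripper's body presses on something with over 40 N, if the wrist force passes 120 N, or if a joint passes its speed limit or range.

## Working session

There is one attempt and no reset: what is moved stays moved. The work goes in short steps, Python scripts to look and compute and a tool call to move; the robot and the scene stay as the last step left them, time stands still between calls to the robot, and variables do not carry over. Pictures are saved under pics/ and viewed, at most 10 in all, crops included, and the job is handed in when it is done.

Besides the shell and the picture viewer there is one more tool, called after "Request:" by a JSON object that holds its "api" and its "payload". arm_command: Moves the arm, as the interface text tells. Its arguments: {"type":"object","properties":{"rows":{"type":"array"},"grip_force":{"type":"number"}},"required":["rows"]}

```bash
mkdir -p pics
python3 - <<'E'
from bench import r
import cv2,numpy as np
o=r.get_obs();print({k:np.round(v,3).tolist() for k,v in o.items()})
for n in("top","side"):
    f=r.grab_frame(n);cv2.imwrite(f"pics/{n}0.png",f["frame"][...,::-1]);np.savez(f"{n}0.npz",**f);print(n,f["K"].tolist(),f["distortion"],f["world_from_camera"].round(3).tolist())
E
```

```text
{'clock': 0.0, 'joints': [0.995, 0.478, 0.022, 1.556, -0.012, 1.109, -0.083], 'qvel': [0.001, 0.002, -0.001, 0.001, 0.001, 0.001, -0.001], 'tau': [-0.0, -59.645, 1.608, -28.12, 0.013, 0.009, -0.0], 'tcp_pos': [0.304, -0.602, 0.215], 'orientation': [-3.054, -0.728, 0.001], 'contact_force': [-0.688, -0.363, 0.967], 'moment': [0.018, -0.004, 0.033], 'gripper_force': 0.0, 'grip_width': 0.086}
top [[352.07529934886344, 0.0, 253.22947938886054], [0.0, 352.07529934886344, 196.59785176850207], [0.0, 0.0, 1.0]] [-0.05660444  0.          0.          0.          0.        ] [[-0.012, -0.99, 0.137, 0.427], [-1.0, 0.014, 0.014, -0.125], [-0.016, -0.137, -0.99, 1.112], [0.0, 0.0, 0.0, 1.0]]
side [[432.2479900365423, 0.0, 248.62825928937414], [0.0, 432.2479900365423, 194.16885591509717], [0.0, 0.0, 1.0]] [0.05617439 0.         0.         0.         0.        ] [[0.442, 0.798, -0.41, 1.119], [0.897, -0.387, 0.212, -0.388], [0.01, -0.461, -0.887, 1.226], [0.0, 0.0, 0.0, 1.0]]
```

View pics/top0.png

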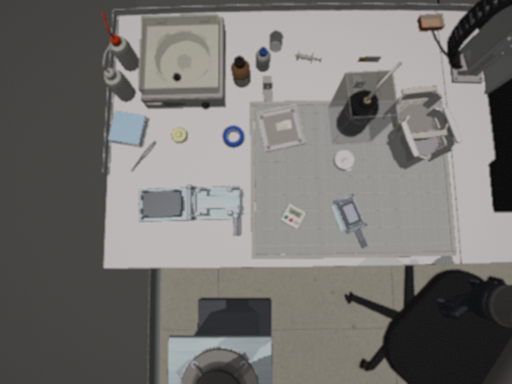

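View pics/side0.png

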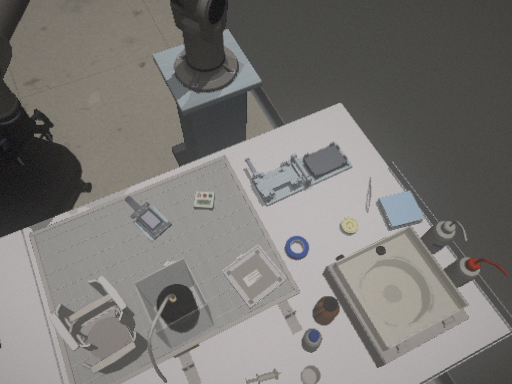

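Top view: the flipper is at about (190,204), with the open plate and pin on the right (pin near (237,225)) and the nest on the left. The carrier and rest are at (350,215) with the tab at (361,238), and the timer is at (293,216). The side view agrees. I'll measure positions next.

```bash
cat > h.py <<'E'
import numpy as np,cv2
from scipy.spatial.transform import Rotation as Rn
def cloud(f):
    h,w=f["depth"].shape;u,v=np.meshgrid(np.arange(w),np.arange(h))
    p=cv2.undistortPoints(np.stack([u,v],-1).reshape(-1,1,2).astype(np.float64),f["K"],f["distortion"]).reshape(h,w,2)
    d=f["depth"];c=np.stack([p[...,0]*d,p[...,1]*d,d],-1);T=f["world_from_camera"]
    return c@T[:3,:3].T+T[:3,3]
def ortho(f,x0,x1,y0,y1,z,res=.001):
    """picture of the plane at height z: rows go x1->x0, cols y1->y0"""
    xs=np.arange(x1,x0,-res);ys=np.arange(y1,y0,-res);Y,X=np.meshgrid(ys,xs)
    P=np.stack([X,Y,np.full_like(X,z)],-1).reshape(-1,3);T=np.linalg.inv(f["world_from_camera"])
    rv=cv2.Rodrigues(T[:3,:3])[0]
    uv=cv2.projectPoints(P,rv,T[:3,3],f["K"],f["distortion"])[0].reshape(*X.shape,2).astype(np.float32)
    return cv2.remap(f["frame"][...,::-1].copy(),uv,None,cv2.INTER_CUBIC)
E
python3 - <<'E'
from h import *
for n in("top","side"):
    f=dict(np.load(n+"0.npz"));W=cloud(f)
    pts={"top":dict(hinge=(190,204),pin=(237,225),carrier=(349,214),tab=(362,239),timer=(293,216),tape=(233,136),chuck=(178,134)),"side":dict(hinge=(303,173),pin=(250,168),carrier=(151,220),tab=(131,202),timer=(204,200),tape=(297,247),chuck=(349,226))}[n]
    for k,(u,v) in pts.items(): print(n,k,W[v,u].round(3))
f=dict(np.load("top0.npz"))
W=cloud(f)
Rr=Rn.from_rotvec([-3.054,-0.728,0.001]).as_matrix();print(Rr.round(3))
E
```

```text
top hinge [0.555 0.084 0.049]
top pin [ 0.489 -0.06   0.05 ]
top carrier [ 0.518 -0.401  0.042]
top tab [ 0.442 -0.436  0.046]
top timer [ 0.516 -0.232  0.021]
top tape [ 0.783 -0.045 -0.   ]
top chuck [0.787 0.132 0.019]
side hinge [0.582 0.081 0.049]
side pin [ 0.493 -0.061  0.049]
side carrier [ 0.525 -0.405  0.047]
side tab [ 0.443 -0.438  0.047]
side timer [ 0.519 -0.234  0.021]
side tape [ 0.777 -0.044  0.003]
side chuck [0.79  0.128 0.015]
[[ 0.892  0.451 -0.001]
 [ 0.451 -0.892  0.002]
 [-0.    -0.002 -1.   ]]
```

Request:
{"api": "arm_command", "payload": {"rows": [{"x":0.025,"y":-0.008,"z":-0.005,"fingers":1},{"x":0.025,"y":-0.008,"z":-0.005},{"x":0.025,"y":-0.008,"z":-0.005},{"x":0.025,"y":-0.008,"z":-0.005},{"x":0.025,"y":-0.008,"z":-0.005},{"x":0.025,"y":-0.008,"z":-0.005},{"x":0.025,"y":-0.008,"z":-0.005},{"x":0.025,"y":-0.008,"z":-0.005},{"x":0,"y":0,"z":0},{"x":0,"y":0,"z":0}]}}

```text
validation failed for argument at $.ro...
```

Run:
```python
from bench import r
from h import *
f=r.grab_frame("wrist");cv2.imwrite("pics/w1.png",f["frame"][...,::-1]);np.savez("w1.npz",**f)
o=r.get_obs();R=Rn.from_rotvec(o["orientation"]).as_matrix()
print(o["clock"],o["tcp_pos"],R.round(3).tolist())
T=f["world_from_camera"];print("cam in tool",(R.T@(T[:3,3]-o["tcp_pos"])).round(3),(R.T@T[:3,:3]).round(2).tolist())
```

```text
0.15 [ 0.30419703 -0.60206463  0.21524118] [[0.893, 0.451, -0.001], [0.451, -0.893, 0.001], [-0.0, -0.001, -1.0]]
cam in tool [ 0.081 -0.001 -0.158] [[0.0, -0.95, -0.31], [1.0, 0.0, 0.0], [0.0, -0.31, 0.95]]
```

View pics/w1.png

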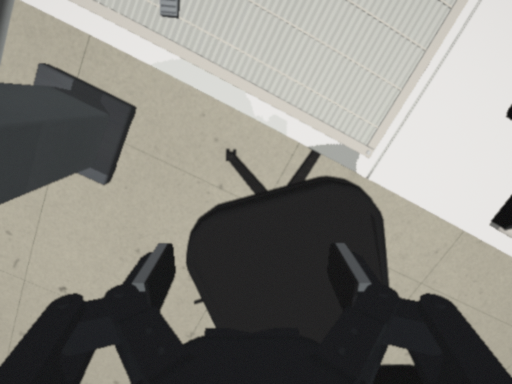

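The wrist picture shows only the floor and the tray edge. The call was refused, so the arm has not moved, and the rows probably need every field. I'll retry with complete rows.

Request:
{"api": "arm_command", "payload": {"rows": [{"fingers":1,"x":0.025,"y":-0.008,"z":-0.005,"ax":0,"ay":0,"az":0},{"fingers":1,"x":0.025,"y":-0.008,"z":-0.005,"ax":0,"ay":0,"az":0},{"fingers":1,"x":0.025,"y":-0.008,"z":-0.005,"ax":0,"ay":0,"az":0},{"fingers":1,"x":0.025,"y":-0.008,"z":-0.005,"ax":0,"ay":0,"az":0},{"fingers":1,"x":0.025,"y":-0.008,"z":-0.005,"ax":0,"ay":0,"az":0},{"fingers":1,"x":0.025,"y":-0.008,"z":-0.005,"ax":0,"ay":0,"az":0},{"fingers":1,"x":0.025,"y":-0.008,"z":-0.005,"ax":0,"ay":0,"az":0},{"fingers":1,"x":0.025,"y":-0.008,"z":-0.005,"ax":0,"ay":0,"az":0},{"fingers":1,"x":0,"y":0,"z":0,"ax":0,"ay":0,"az":0},{"fingers":1,"x":0,"y":0,"z":0,"ax":0,"ay":0,"az":0}]}}

```text
clock: 0.98
tcp_pos: [0.4558, -0.4534, 0.2561]
orientation: [-3.054, -0.734, -0.001]
contact_force: [-0.1, -0.3, 0.2]
grip_width: 0.0855
gripper_force: 0.0
```

Run:
```python
from bench import r
from h import *
f=r.grab_frame("wrist");np.savez("w1.npz",**f)
o=r.get_obs();print(o["clock"],o["tcp_pos"],o["orientation"])
W=cloud(f);b=W[40:250,60:460].reshape(-1,3)
m=(W[...,2]>.035)&(W[...,2]<.056)&(W[...,0]>.40)&(np.abs(W[...,1]+.42)<.12)
m[250:]=0
print("n",m.sum())
P=W[m];print(P.min(0),P.max(0),np.median(P[:,2]))
im=ortho(f,.40,.62,-.52,-.32,.046,.0005);cv2.imwrite("pics/c1.png",im)
xy=P[:,:2].astype(np.float32);print(cv2.minAreaRect(xy))
np.save("car.npy",P)
```

```text
1.0333 [ 0.45407884 -0.45488605  0.25576115] [-3.05548723e+00 -7.29765985e-01  9.11247080e-04]
n 4144
[ 0.41654859 -0.45376029  0.03783805] [ 0.58355653 -0.35311397  0.05006014] 0.046503073138142476
((0.4956250786781311, -0.413894921541214), (0.1653444617986679, 0.06750723719596863), 21.548320770263672)
```

View pics/c1.png

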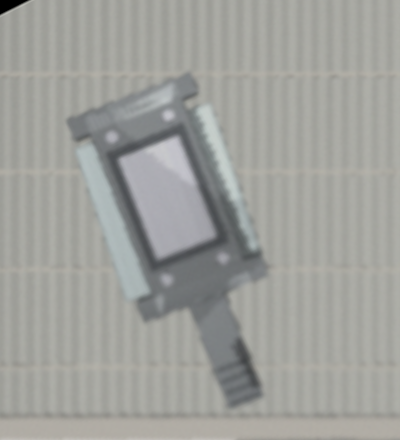

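The ortho crop shows the carrier with its plate centre at about (167,197) px and the tab toward (240,390). The rectangle fit gives centre (0.5217, -0.4036) and yaw 21.5°.

Request:
{"api": "arm_command", "payload": {"grip_force": 40, "rows": [{"fingers":1,"x":0.0209,"y":-0.0039,"z":0.02,"ax":0,"ay":0,"az":0},{"fingers":1,"x":0.0209,"y":-0.0039,"z":0.02,"ax":0,"ay":0,"az":0},{"fingers":1,"x":0.0209,"y":-0.0039,"z":0.02,"ax":0,"ay":0,"az":0},{"fingers":1,"x":0.0209,"y":-0.0039,"z":0.02,"ax":0,"ay":0,"az":0},{"fingers":1,"x":0,"y":0,"z":0.02,"ax":0,"ay":0,"az":5.3},{"fingers":1,"x":0,"y":0,"z":0.02,"ax":0,"ay":0,"az":0},{"fingers":1,"x":0,"y":0,"z":0.02,"ax":0,"ay":0,"az":0},{"fingers":1,"x":0,"y":0,"z":0,"ax":0,"ay":0,"az":0},{"fingers":1,"x":0,"y":0,"z":0,"ax":0,"ay":0,"az":0}]}}

```text
clock: 1.78
tcp_pos: [0.5197, -0.4044, 0.1149]
orientation: [-3.086, -0.583, 0.004]
contact_force: [0.0, -0.6, 0.3]
grip_width: 0.0855
gripper_force: 0.0
```

Run:
```python
from bench import r
from h import *
o=r.get_obs();R=Rn.from_rotvec(o["orientation"]).as_matrix()
print(o["clock"],o["tcp_pos"],np.degrees(np.arctan2(R[1,0],R[0,0])),o["contact_force"])
print((R.T@(np.array([.5217,-.4036,.042])-o["tcp_pos"])).round(4))
```

```text
1.7833 [ 0.51971655 -0.40440314  0.11489866] 21.38951273111966 [ 0.00659444 -0.56356371  0.25826946]
[0.0023 0.0001 0.0729]
```

Request:
{"api": "arm_command", "payload": {"rows": [{"fingers":1,"x":0.002,"y":0,"z":0.02,"ax":0,"ay":0,"az":0},{"fingers":1,"x":0,"y":0,"z":0.02,"ax":0,"ay":0,"az":0},{"fingers":1,"x":0,"y":0,"z":0.02,"ax":0,"ay":0,"az":0},{"fingers":1,"x":0,"y":0,"z":0.012,"ax":0,"ay":0,"az":0},{"fingers":-1,"x":0,"y":0,"z":0,"ax":0,"ay":0,"az":0},{"fingers":-1,"x":0,"y":0,"z":0,"ax":0,"ay":0,"az":0},{"fingers":-1,"x":0,"y":0,"z":0,"ax":0,"ay":0,"az":0},{"fingers":-1,"x":0,"y":0,"z":0,"ax":0,"ay":0,"az":0},{"fingers":-1,"x":0,"y":0,"z":0,"ax":0,"ay":0,"az":0},{"fingers":-1,"x":0,"y":0,"z":0,"ax":0,"ay":0,"az":0}]}}

```text
clock: 2.62
tcp_pos: [0.524, -0.4032, 0.045]
orientation: [3.085, 0.586, 0.002]
contact_force: [0.2, -0.5, -0.0]
grip_width: 0.0125
gripper_force: 0.0
```

Run:
```python
from bench import r
from h import *
f=r.grab_frame("wrist");g=r.grab_frame("side")
cv2.imwrite("pics/w2.png",np.hstack([cv2.resize(f["frame"],(400,300)),cv2.resize(g["frame"][130:280,60:260],(400,300))])[...,::-1])
o=r.get_obs();print(o["clock"],o["tcp_pos"],o["grip_width"],o["gripper_force"],o["contact_force"])
```

```text
2.7167 [ 0.52372203 -0.40293916  0.04452684] 0.0005320551711023049 0.0 [-0.01577357  0.7113318   0.20756328]
```

View pics/w2.png

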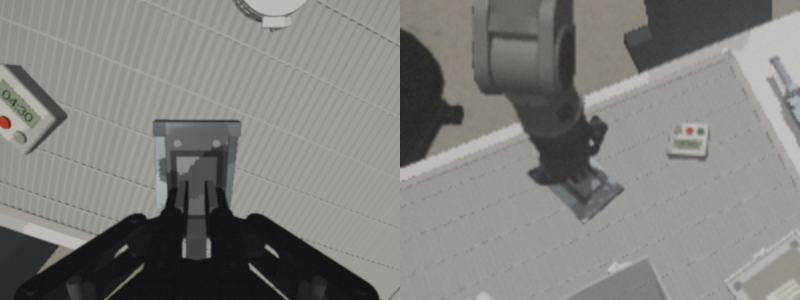

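The wrist view shows the fingers fully shut over the carrier at about (195,200), so nothing is gripped. I'll check the fingertip height against the carrier.

Run:
```python
from bench import r
from h import *
f=r.grab_frame("wrist");W=cloud(f)
o=r.get_obs();R=Rn.from_rotvec(o["orientation"]).as_matrix()
print(o["tcp_pos"],R.round(3).tolist(),o["grip_width"])
for v in range(150,300,8): print(v,[ "%.3f"%W[v,u,2] for u in range(200,312,8)])
print(W[170,225],W[170,250])
cv2.imwrite("pics/w3.png",cv2.resize(f["frame"][140:340,130:390],(780,600),interpolation=cv2.INTER_CUBIC)[...,::-1])
```

```text
[ 0.5236425  -0.40290132  0.04436158] [[0.93, 0.367, 0.0], [0.367, -0.93, -0.0], [0.0, 0.0, -1.0]] 7.841667109300415e-05
150 ['0.006', '0.005', '0.004', '0.006', '0.005', '0.005', '0.006', '0.005', '0.005', '0.006', '0.002', '0.004', '0.006', '0.005']
158 ['0.047', '0.046', '0.047', '0.047', '0.046', '0.046', '0.046', '0.047', '0.046', '0.046', '0.046', '0.046', '0.045', '0.046']
166 ['0.047', '0.046', '0.046', '0.047', '0.046', '0.046', '0.047', '0.047', '0.046', '0.047', '0.047', '0.046', '0.046', '0.047']
174 ['0.011', '0.011', '0.045', '0.047', '0.046', '0.047', '0.046', '0.047', '0.046', '0.046', '0.047', '0.046', '0.046', '0.046']
182 ['0.011', '0.012', '0.046', '0.048', '0.047', '0.046', '0.046', '0.046', '0.047', '0.047', '0.046', '0.047', '0.013', '0.012']
190 ['0.013', '0.012', '0.046', '0.046', '0.047', '0.045', '0.046', '0.045', '0.047', '0.046', '0.047', '0.046', '0.012', '0.011']
198 ['0.013', '0.012', '0.045', '0.046', '0.046', '0.047', '0.047', '0.046', '0.047', '0.047', '0.047', '0.047', '0.012', '0.004']
206 ['0.012', '0.012', '0.046', '0.046', '0.047', '0.046', '0.
[... 885 characters left out ...]
, '0.088', '0.089', '0.095', '0.096', '0.095', '0.095', '0.089', '0.047', '0.012', '0.006', '0.005']
270 ['0.005', '0.005', '0.045', '0.103', '0.104', '0.103', '0.098', '0.097', '0.103', '0.105', '0.103', '0.011', '0.005', '0.006']
278 ['0.109', '0.005', '0.102', '0.108', '0.109', '0.109', '0.097', '0.102', '0.108', '0.108', '0.108', '0.102', '0.006', '0.108']
286 ['0.113', '0.107', '0.113', '0.113', '0.113', '0.113', '0.097', '0.107', '0.113', '0.113', '0.114', '0.113', '0.107', '0.114']
294 ['0.114', '0.111', '0.119', '0.118', '0.118', '0.118', '0.098', '0.107', '0.119', '0.118', '0.118', '0.119', '0.112', '0.114']
[ 0.55811275 -0.37197278  0.04615194] [ 0.56339575 -0.38595018  0.04530614]
```

View pics/w3.png

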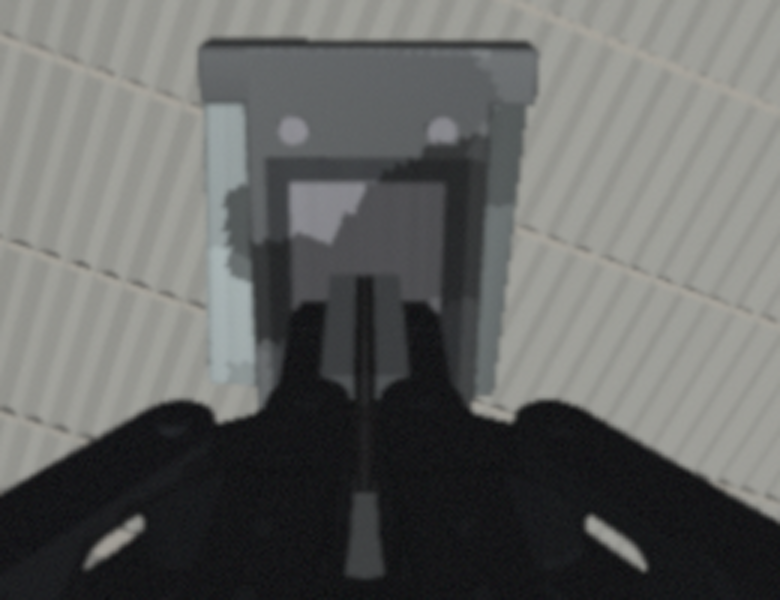

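Run:
```python
from bench import r
from h import *
o=r.get_obs();R=Rn.from_rotvec(o["orientation"]).as_matrix()
f=r.grab_frame("wrist");W=cloud(f);L=(W-o["tcp_pos"])@R
for u in (242,246,250,254,258,262):
    c=[(v,)+tuple(L[v,u].round(4)) for v in range(225,262) if f["depth"][v,u]>0 and W[v,u,2]>.055][:3];print(u,c)
g=r.grab_frame("side");W=cloud(g);L=(W-o["tcp_pos"])@R
m=(W[...,2]>.05)&(W[...,2]<.3)&(np.hypot(L[...,0],L[...,1])<.12)
P=L[m]
for z in np.arange(-.2,0,.01):
    q=P[(P[:,2]>z)&(P[:,2]<z+.01)]
    if len(q):print(round(z,2),len(q),q[:,:2].min(0).round(3),q[:,:2].max(0).round(3))
```

```text
242 [(232, np.float64(0.0117), np.float64(-0.0058), np.float64(-0.0202)), (233, np.float64(0.0116), np.float64(-0.0058), np.float64(-0.0213)), (234, np.float64(0.0119), np.float64(-0.0057), np.float64(-0.023))]
246 [(232, np.float64(0.012), np.float64(-0.0035), np.float64(-0.0208)), (233, np.float64(0.0113), np.float64(-0.0035), np.float64(-0.0206)), (234, np.float64(0.0117), np.float64(-0.0035), np.float64(-0.0228))]
250 [(232, np.float64(0.0121), np.float64(-0.0012), np.float64(-0.021)), (233, np.float64(0.0117), np.float64(-0.0012), np.float64(-0.0215)), (234, np.float64(0.0117), np.float64(-0.0012), np.float64(-0.0227))]
254 [(232, np.float64(0.0115), np.float64(0.001), np.float64(-0.0198)), (233, np.float64(0.0117), np.float64(0.001), np.float64(-0.0215)), (234, np.float64(0.0116), np.float64(0.001), np.float64(-0.0225))]
258 [(232, np.float64(0.0117), np.float64(0.0033), np.float64(-0.0203)), (233, np.float64(0.0113), np.float64(0.0033), np.float64(-0.0207)), (234, np.float64(0.0116), np.float64(0.0032), np.float64(-0.0225))]
262 [(232, np.float64(0.0119), np.float64(0.0056), n
[... 234 characters left out ...]
-0.18 60 [-0.005 -0.029] [0.039 0.038]
-0.17 44 [-0.005 -0.028] [0.039 0.038]
-0.16 58 [-0.001 -0.031] [0.039 0.038]
-0.15 23 [-0.009 -0.027] [0.038 0.038]
-0.14 10 [-0.004 -0.037] [0.013 0.04 ]
-0.13 24 [-0.005 -0.039] [0.02  0.043]
-0.12 63 [-0.009 -0.056] [0.021 0.059]
-0.11 100 [-0.013 -0.059] [0.019 0.062]
-0.1 54 [ 0.004 -0.055] [0.019 0.057]
-0.09 48 [ 0.001 -0.047] [0.019 0.05 ]
-0.08 54 [-0.008 -0.041] [0.015 0.041]
-0.07 45 [-0.002 -0.032] [0.015 0.032]
-0.06 13 [-0.004 -0.017] [0.013 0.017]
-0.05 11 [ 0.006 -0.003] [0.014 0.015]
-0.04 19 [-0.003 -0.011] [0.012 0.015]
-0.03 11 [-0.    -0.011] [0.013 0.014]
-0.02 2 [ 0.01  -0.005] [0.01  0.003]
-0.01 21 [-0.012 -0.028] [0.05  0.027]
```

Both cameras put the shut fingertips at tool z = -20 mm. The text says +19 mm, so the real grasp point is about 39 mm behind the reported TCP. I'll correct for that and open, descend and grip.

Request:
{"api": "arm_command", "payload": {"grip_force": 40, "rows": [{"fingers":1,"x":-0.002,"y":0,"z":0,"ax":0,"ay":0,"az":0},{"fingers":1,"x":0,"y":0,"z":0,"ax":0,"ay":0,"az":0},{"fingers":1,"x":0,"y":0,"z":0,"ax":0,"ay":0,"az":0},{"fingers":1,"x":0,"y":0,"z":0,"ax":0,"ay":0,"az":0},{"fingers":1,"x":0,"y":0,"z":0,"ax":0,"ay":0,"az":0},{"fingers":1,"x":0,"y":0,"z":0,"ax":0,"ay":0,"az":0},{"fingers":1,"x":0,"y":0,"z":0,"ax":0,"ay":0,"az":0},{"fingers":1,"x":0,"y":0,"z":0,"ax":0,"ay":0,"az":0}]}}

```text
clock: 3.53
tcp_pos: [0.5217, -0.4036, 0.044]
orientation: [3.086, 0.586, 0.0]
contact_force: [0.1, -0.0, -0.4]
grip_width: 0.0856
gripper_force: 0.0
```

Request:
{"api": "arm_command", "payload": {"rows": [{"fingers":1,"x":0,"y":0,"z":0.014,"ax":0,"ay":0,"az":0},{"fingers":1,"x":0,"y":0,"z":0.014,"ax":0,"ay":0,"az":0},{"fingers":1,"x":0,"y":0,"z":0.014,"ax":0,"ay":0,"az":0},{"fingers":1,"x":0,"y":0,"z":0,"ax":0,"ay":0,"az":0},{"fingers":0,"x":0,"y":0,"z":0,"ax":0,"ay":0,"az":0},{"fingers":0,"x":0,"y":0,"z":0,"ax":0,"ay":0,"az":0},{"fingers":0,"x":0,"y":0,"z":0,"ax":0,"ay":0,"az":0},{"fingers":0,"x":0,"y":0,"z":0,"ax":0,"ay":0,"az":0},{"fingers":0,"x":0,"y":0,"z":0,"ax":0,"ay":0,"az":0},{"fingers":0,"x":0,"y":0,"z":0,"ax":0,"ay":0,"az":0}]}}

```text
clock: 4.37
tcp_pos: [0.5221, -0.4039, 0.0027]
orientation: [3.085, 0.586, 0.001]
contact_force: [0.3, -0.2, 1.9]
grip_width: 0.0492
gripper_force: 41.8
```

Request:
{"api": "arm_command", "payload": {"rows": [{"fingers":0,"x":0,"y":0,"z":-0.01,"ax":0,"ay":0,"az":0},{"fingers":0,"x":0,"y":0,"z":-0.025,"ax":0,"ay":0,"az":0},{"fingers":0,"x":0,"y":0,"z":-0.03,"ax":0,"ay":0,"az":0},{"fingers":0,"x":0,"y":0,"z":-0.03,"ax":0,"ay":0,"az":0},{"fingers":0,"x":0,"y":0,"z":-0.03,"ax":0,"ay":0,"az":0},{"fingers":0,"x":0,"y":0,"z":-0.03,"ax":0,"ay":0,"az":0},{"fingers":0,"x":0,"y":0,"z":-0.02,"ax":0,"ay":0,"az":0}]}}

```text
clock: 4.95
tcp_pos: [0.5223, -0.404, 0.1811]
orientation: [3.084, 0.585, 0.004]
contact_force: [0.7, 0.2, -1.7]
grip_width: 0.0493
gripper_force: 42.0
```

Request:
{"api": "arm_command", "payload": {"rows": [{"fingers":0,"x":0,"y":0,"z":0,"ax":0,"ay":0,"az":-6.85},{"fingers":0,"x":0,"y":0,"z":0,"ax":0,"ay":0,"az":-6.85},{"fingers":0,"x":0,"y":0,"z":0,"ax":0,"ay":0,"az":-6.85},{"fingers":0,"x":0,"y":0,"z":0,"ax":0,"ay":0,"az":-6.85},{"fingers":0,"x":0,"y":0,"z":0,"ax":0,"ay":0,"az":-6.85},{"fingers":0,"x":0,"y":0,"z":0,"ax":0,"ay":0,"az":-6.85},{"fingers":0,"x":0,"y":0,"z":0,"ax":0,"ay":0,"az":-6.85},{"fingers":0,"x":0,"y":0,"z":0,"ax":0,"ay":0,"az":-6.85},{"fingers":0,"x":0,"y":0,"z":0,"ax":0,"ay":0,"az":-6.85},{"fingers":0,"x":0,"y":0,"z":0,"ax":0,"ay":0,"az":-6.85}]}}

```text
clock: 5.78
tcp_pos: [0.5212, -0.4035, 0.1776]
orientation: [-2.215, -2.228, 0.001]
contact_force: [0.1, 0.0, -2.3]
grip_width: 0.0493
gripper_force: 42.0
```

Request:
{"api": "arm_command", "payload": {"rows": [{"fingers":0,"x":0.01,"y":0.004,"z":0,"ax":0,"ay":0,"az":0},{"fingers":0,"x":0.03,"y":0.004,"z":0,"ax":0,"ay":0,"az":0},{"fingers":0,"x":0.035,"y":0.005,"z":0,"ax":0,"ay":0,"az":0},{"fingers":0,"x":0.04,"y":0.005,"z":0,"ax":0,"ay":0,"az":0},{"fingers":0,"x":0.04,"y":0.005,"z":0,"ax":0,"ay":0,"az":0},{"fingers":0,"x":0.035,"y":0.005,"z":0,"ax":0,"ay":0,"az":0},{"fingers":0,"x":0.03,"y":0.005,"z":0,"ax":0,"ay":0,"az":0},{"fingers":0,"x":0.02,"y":0.005,"z":0,"ax":0,"ay":0,"az":0},{"fingers":0,"x":0.014,"y":0.005,"z":0,"ax":0,"ay":0,"az":0},{"fingers":0,"x":0,"y":0,"z":0,"ax":0,"ay":0,"az":0}]}}

```text
clock: 6.62
tcp_pos: [0.5657, -0.1437, 0.1778]
orientation: [-2.218, -2.224, -0.004]
contact_force: [0.5, 0.6, -1.3]
grip_width: 0.0495
gripper_force: 41.9
```

Run:
```python
from bench import r
from h import *
f=r.grab_frame("wrist");np.savez("w4.npz",**f)
o=r.get_obs();R=Rn.from_rotvec(o["orientation"]).as_matrix()
print(o["clock"],o["tcp_pos"],np.degrees(np.arctan2(R[1,0],R[0,0])),o["gripper_force"],o["grip_width"])
a=cv2.resize(f["frame"],(400,300))[...,::-1]
b=ortho(f,.43,.68,-.13,.27,.048,.001)
cv2.imwrite("pics/w4.png",np.vstack([np.hstack([a,np.zeros((300,0,3),np.uint8)]),cv2.resize(b,(400,250))]))
W=cloud(f);P=W.reshape(-1,3);m=(P[:,2]>.03)&(P[:,2]<.07)&(np.abs(P[:,0]-.56)<.13)&(P[:,1]>-.1)&(P[:,1]<.3)
np.save("fl.npy",P[m]);print(m.sum())
```

```text
6.6667 [ 0.56504893 -0.14660575  0.17754838] 90.075520265415 41.910284757614136 0.0495253193252058
7003
```

View pics/w4.png

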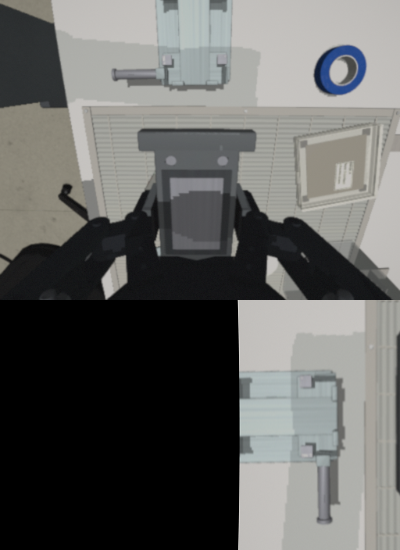

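The wrist view shows the carrier held square, with the outer end of the flipper and its pin at the top (pin near (140,75)). I'll move forward to see the rest.

Request:
{"api": "arm_command", "payload": {"rows": [{"fingers":0,"x":0.02,"y":0,"z":-0.01,"ax":0,"ay":0,"az":0},{"fingers":0,"x":0.03,"y":0,"z":-0.01,"ax":0,"ay":0,"az":0},{"fingers":0,"x":0.035,"y":0,"z":-0.01,"ax":0,"ay":0,"az":0},{"fingers":0,"x":0.03,"y":0,"z":-0.01,"ax":0,"ay":0,"az":0},{"fingers":0,"x":0.02,"y":0,"z":-0.01,"ax":0,"ay":0,"az":0},{"fingers":0,"x":0.01,"y":0,"z":0,"ax":0,"ay":0,"az":0},{"fingers":0,"x":0,"y":0,"z":0,"ax":0,"ay":0,"az":0},{"fingers":0,"x":0,"y":0,"z":0,"ax":0,"ay":0,"az":0}]}}

```text
clock: 7.33
tcp_pos: [0.5642, -0.0064, 0.2264]
orientation: [2.224, 2.219, -0.002]
contact_force: [0.3, -0.5, -1.4]
grip_width: 0.0487
gripper_force: 42.0
```

Run:
```python
from bench import r
from h import *
f=r.grab_frame("wrist");np.savez("w5.npz",**f);g=dict(np.load("w4.npz"))
o=r.get_obs();R=Rn.from_rotvec(o["orientation"]).as_matrix()
print(o["clock"],o["tcp_pos"],np.degrees(np.arctan2(R[1,0],R[0,0])))
t=dict(np.load("top0.npz"))
B=[cv2.resize(ortho(x,.47,.64,-.11,.27,.048,.0005),None,fx=1,fy=1) for x in (f,)]
a=ortho(g,.47,.64,-.11,.27,.048,.0005);b=B[0]
m=np.where(np.arange(760)[None,:,None]>520,a,b)
cv2.imwrite("pics/w5.png",m[:340])
import itertools
for n,x in(("w4",g),("w5",f)):
    W=cloud(x);
    q=W[(W[...,2]>.044)&(W[...,2]<.058)&(W[...,0]>.45)&(W[...,0]<.505)&(np.abs(W[...,1]+.06)<.03)]
    if len(q)>20: print(n,"pin",q.min(0),q.max(0),q[:,1].mean(), np.polyfit(q[:,0],q[:,1],1))
    for z0,z1 in((.044,.06),(.009,.03)):
        q=W[(W[...,2]>z0)&(W[...,2]<z1)&(W[...,0]>.507)&(W[...,0]<.64)&(W[...,1]>-.1)&(W[...,1]<.26)]
        print(n,z0,len(q),q.min(0).round(4),q.max(0).round(4))
```

```text
7.3833 [ 0.5640775  -0.00731114  0.22605332] 89.79967020820254
w4 pin [ 0.45787872 -0.06147319  0.04608609] [ 0.50495599 -0.04689077  0.05666219] -0.05360770232217214 [ 0.02329964 -0.06480846]
w4 0.044 1070 [ 0.507  -0.0676  0.0444] [ 0.6064 -0.0296  0.0567]
w4 0.009 3960 [ 0.5104 -0.0627  0.009 ] [0.6153 0.0432 0.015 ]
w5 pin [ 0.45835593 -0.06029296  0.04498009] [ 0.49324763 -0.04536162  0.05665087] -0.051835498291578345 [-0.00360246 -0.05012402]
w5 0.044 1982 [0.5071 0.0356 0.044 ] [0.6163 0.0978 0.059 ]
w5 0.009 5749 [ 0.5078 -0.0072  0.009 ] [0.6156 0.1949 0.03  ]
```

View pics/w5.png

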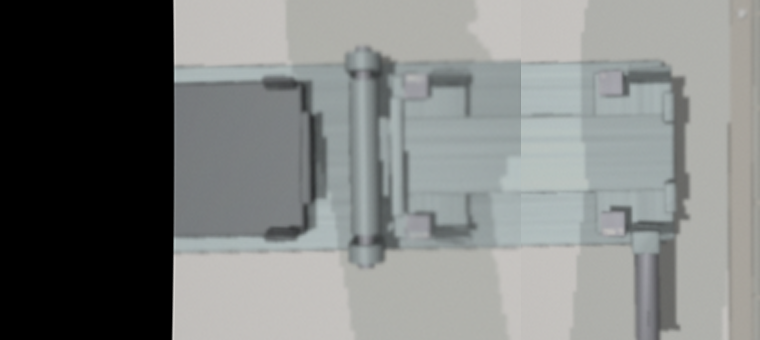

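The ortho view shows the hinge bar at col ~364 (y≈0.088), lips at (417,85), (417,224), (611,83) and (613,222), and the pin at col ~648 (y≈-0.0535). The flipper is therefore at about (0.5625, 0.088), yaw about 0.9°. Next I'll measure the carrier in the hand and refine the yaw.

Run:
```python
from bench import r
from h import *
o=r.get_obs();R=Rn.from_rotvec(o["orientation"]).as_matrix()
f=dict(np.load("w5.npz"));W=cloud(f);L=(W-o["tcp_pos"])@R
v=L[100:260,100:420].reshape(-1,3)
c=v[(v[:,0]>.025)&(v[:,2]>-.055)&(v[:,2]<-.02)&(abs(v[:,1])<.045)]
print(len(c),c.min(0),c.max(0),"zmed",np.median(c[:,2]))
e=c[(c[:,0]>.042)];print("ears y",np.percentile(e[:,1],[1,99]),"front x by y",[round(np.percentile(e[abs(e[:,1]-y)<.005][:,0],98),4) for y in(-.025,-.015,0,.015,.025)])
fx=[(y,np.percentile(e[abs(e[:,1]-y)<.003][:,0],97)) for y in np.arange(-.03,.031,.006)];print("slope deg",np.degrees(np.arctan(np.polyfit(*zip(*fx),1)[0])))
print("tilt z plane",np.linalg.lstsq(np.c_[c[:,:2],np.ones(len(c))],c[:,2],rcond=None)[0])
# base plate edges (z~.012) per y slice
q=W[(W[...,2]>.006)&(W[...,2]<.03)&(W[...,0]>.48)&(W[...,0]<.65)&(W[...,1]>.1)]
lo=[];hi=[]
for y in np.arange(.105,.19,.005):
    s=q[(abs(q[:,1]-y)<.0025)&(q[:,2]<.02)&(q[:,2]>.007)]
    if len(s)>5: lo.append((y,s[:,0].min()));hi.append((y,s[:,0].max()))
lo=np.array(lo);hi=np.array(hi);print(lo[:,1].round(4),hi[:,1].round(4));print(np.polyfit(lo[:,0],lo[:,1],1),np.polyfit(hi[:,0],hi[:,1],1))
for z in(.012,):
    s=W[(W[...,2]>.034)&(W[...,2]<.046)&(W[...,1]>.1)&(W[...,1]<.2)&(W[...,0]>.5)&(W[...,0]<.62)];print("nest",s.min(0),s.max(0))
# top view
t=dict(np.load("top0.npz"));W=cloud(t);s=W[(W[...,2]>.008)&(W[...,2]<.07)&(W[...,0]>.503)&(W[...,0]<.63)&(W[...,1]>-.1)&(W[...,1]<.27)]
print(cv2.minAreaRect(s[:,:2].astype(np.float32)))
```

```text
8531 [ 0.02500054 -0.03333697 -0.04647191] [ 0.05615168  0.03443998 -0.03285745] zmed -0.044020723702844544
ears y [-0.03211652  0.03321958] front x by y [np.float64(0.0558), np.float64(0.0557), np.float64(0.0557), np.float64(0.0556), np.float64(0.0555)]
slope deg -0.27820024621143113
tilt z plane [ 0.06557729 -0.00029469 -0.04656196]
[0.5102 0.5104 0.5092 0.5096 0.5098 0.509  0.5089 0.509  0.5094 0.5083
 0.5087 0.509  0.5078 0.5082 0.5084 0.5086 0.5088] [0.613  0.6127 0.6124 0.6122 0.6119 0.6119 0.6116 0.6115 0.6112 0.6124
 0.6123 0.6122 0.6119 0.6117 0.6116 0.6114 0.6111]
[-0.02170444  0.5121479 ] [-0.01388072  0.61393998]
nest [0.51837749 0.116316   0.03406047] [0.60204206 0.14018784 0.04344715]
((0.5612915754318237, 0.09407280385494232), (0.32708147168159485, 0.11156832426786423), 89.33545684814453)
```

Request:
{"api": "arm_command", "payload": {"rows": [{"fingers":0,"x":0.0035,"y":-0.001,"z":0.01,"ax":0,"ay":0,"az":-1.3},{"fingers":0,"x":0,"y":0,"z":0.025,"ax":0,"ay":0,"az":0},{"fingers":0,"x":0,"y":0,"z":0.03,"ax":0,"ay":0,"az":0},{"fingers":0,"x":0,"y":0,"z":0.035,"ax":0,"ay":0,"az":0},{"fingers":0,"x":0,"y":0,"z":0.035,"ax":0,"ay":0,"az":0},{"fingers":0,"x":0,"y":0,"z":0.03,"ax":0,"ay":0,"az":0},{"fingers":0,"x":0,"y":0,"z":0.02,"ax":0,"ay":0,"az":0},{"fingers":0,"x":0,"y":0,"z":0.01,"ax":0,"ay":0,"az":0},{"fingers":0,"x":0,"y":0,"z":0,"ax":0,"ay":0,"az":0},{"fingers":0,"x":0,"y":0,"z":0,"ax":0,"ay":0,"az":0}]}}

```text
clock: 8.22
tcp_pos: [0.5635, -0.0018, 0.0317]
orientation: [-2.197, -2.245, 0.001]
contact_force: [0.4, 0.1, -1.8]
grip_width: 0.0495
gripper_force: 41.9
```

Run:
```python
from bench import r
from h import *
f=r.grab_frame("wrist");np.savez("w6.npz",**f)
o=r.get_obs();R=Rn.from_rotvec(o["orientation"]).as_matrix()
print(o["clock"],o["tcp_pos"],np.degrees(np.arctan2(R[1,0],R[0,0])),o["contact_force"])
cv2.imwrite("pics/w6.png",cv2.resize(f["frame"][80:300,110:400],(760,577),interpolation=cv2.INTER_CUBIC)[...,::-1])
W=cloud(f);L=(W-o["tcp_pos"])@R
# hinge bar ridge
q=W[(W[...,2]>.046)&(W[...,2]<.062)&(W[...,0]>.53)&(W[...,0]<.595)&(W[...,1]>.07)&(W[...,1]<.11)]
print("bar",len(q),q.min(0),q.max(0),np.polyfit(q[:,0],q[:,1],1))
```

```text
8.2667 [ 0.56439623 -0.0014628   0.03275722] 91.2673462642059 [ 0.44037742 -0.03448765 -1.05096256]
bar 5545 [0.53000996 0.070003   0.04600727] [0.59499439 0.09536555 0.05765816] [0.01242995 0.07748027]
```

View pics/w6.png

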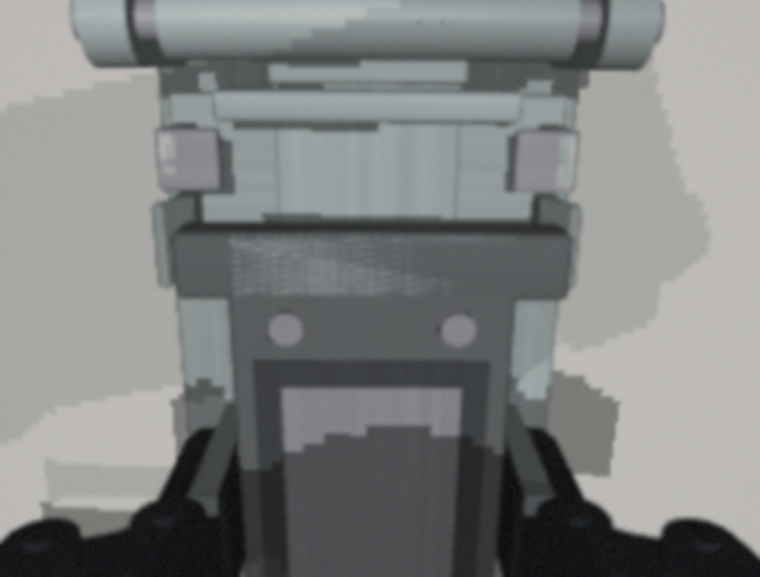

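The picture shows the carrier above the loading position. Ears are at cols 175–572 and lips at cols 188/545. After perspective the carrier sits about 1.4 mm too far right (+x). I'll correct that and lower it.

Request:
{"api": "arm_command", "payload": {"rows": [{"fingers":0,"x":-0.002,"y":-0.0014,"z":0,"ax":0,"ay":0,"az":0},{"fingers":0,"x":0,"y":0,"z":0.006,"ax":0,"ay":0,"az":0},{"fingers":0,"x":0,"y":0,"z":0.006,"ax":0,"ay":0,"az":0},{"fingers":0,"x":0,"y":0,"z":0.006,"ax":0,"ay":0,"az":0},{"fingers":0,"x":0,"y":0,"z":0.004,"ax":0,"ay":0,"az":0},{"fingers":0,"x":0,"y":0,"z":0.003,"ax":0,"ay":0,"az":0},{"fingers":0,"x":0,"y":0,"z":0.002,"ax":0,"ay":0,"az":0},{"fingers":0,"x":0,"y":0,"z":0,"ax":0,"ay":0,"az":0},{"fingers":0,"x":0,"y":0,"z":0,"ax":0,"ay":0,"az":0}]}}

```text
clock: 9.02
tcp_pos: [0.5623, -0.003, 0.0049]
orientation: [2.196, 2.247, 0.0]
contact_force: [-0.4, -0.5, -1.3]
grip_width: 0.0493
gripper_force: 41.9
```

Request:
{"api": "arm_command", "payload": {"rows": [{"fingers":0,"x":0,"y":0,"z":0.0005,"ax":0,"ay":0,"az":0},{"fingers":0,"x":0,"y":0,"z":0.0005,"ax":0,"ay":0,"az":0},{"fingers":0,"x":0,"y":0,"z":0,"ax":0,"ay":0,"az":0}]}}

```text
clock: 9.27
tcp_pos: [0.5625, -0.0031, 0.0045]
orientation: [2.196, 2.246, 0.0]
contact_force: [-0.5, 0.0, 3.2]
grip_width: 0.049
gripper_force: 42.4
```

Run:
```python
from bench import r
from h import *
f=r.grab_frame("wrist")
o=r.get_obs();R=Rn.from_rotvec(o["orientation"]).as_matrix()
print(o["clock"],o["tcp_pos"],np.degrees(np.arctan2(R[1,0],R[0,0])),o["contact_force"],o["moment"])
cv2.imwrite("pics/w7.png",cv2.resize(f["frame"][80:300,110:400],(760,577),interpolation=cv2.INTER_CUBIC)[...,::-1])
W=cloud(f);L=(W-o["tcp_pos"])@R
v=W[100:230,150:360].reshape(-1,3);c=v[(v[:,1]>.045)&(v[:,1]<.053)&(abs(v[:,0]-.562)<.02)];print("carrier top z",np.median(c[:,2]))
c=v[(v[:,2]>.046)&(v[:,2]<.0515)&(abs(v[:,0]-.562)<.02)&(v[:,1]<.06)];print("front y",np.percentile(c[:,1],98))
```

```text
9.3167 [ 0.56248502 -0.00300411  0.00447855] 91.3051268027386 [-2.39833574 -0.39490826  3.86898201] [0.05870679 0.28894615 0.01801467]
carrier top z 0.04771142899270034
front y 0.05137711909121966
```

View pics/w7.png

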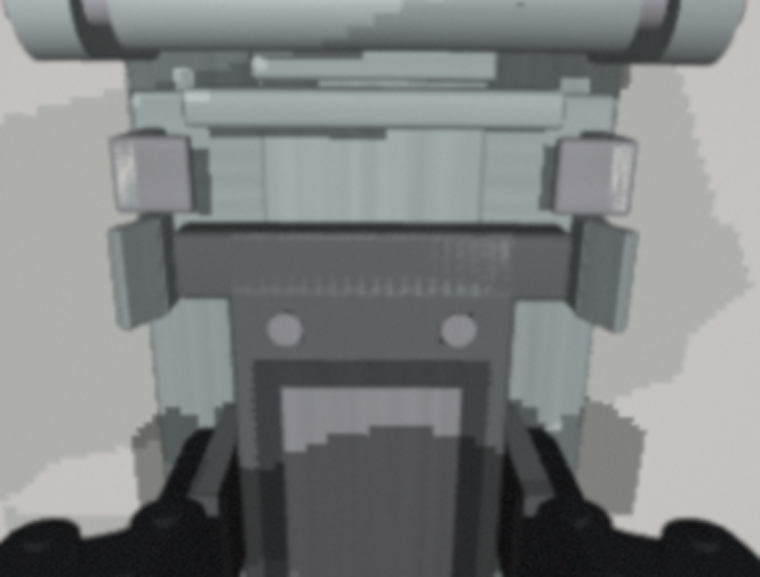

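The carrier is flat on the floor between the guides: front edge at row 230, lips ahead at rows 140–212, centred. Now I'll slide it home.

Request:
{"api": "arm_command", "payload": {"rows": [{"fingers":0,"x":0.002,"y":0,"z":-0.0003,"ax":0,"ay":0,"az":0},{"fingers":0,"x":0.003,"y":0,"z":0,"ax":0,"ay":0,"az":0},{"fingers":0,"x":0.003,"y":0,"z":0,"ax":0,"ay":0,"az":0},{"fingers":0,"x":0.003,"y":0,"z":0,"ax":0,"ay":0,"az":0},{"fingers":0,"x":0.002,"y":0,"z":0,"ax":0,"ay":0,"az":0},{"fingers":0,"x":0.001,"y":0,"z":0,"ax":0,"ay":0,"az":0},{"fingers":0,"x":0.001,"y":0,"z":0,"ax":0,"ay":0,"az":0},{"fingers":0,"x":0,"y":0,"z":0,"ax":0,"ay":0,"az":0}]}}

```text
clock: 9.98
tcp_pos: [0.5622, 0.012, 0.0045]
orientation: [2.196, 2.246, 0.0]
contact_force: [0.3, -1.9, 4.3]
grip_width: 0.0495
gripper_force: 42.4
```

Request:
{"api": "arm_command", "payload": {"rows": [{"fingers":0,"x":0.0005,"y":0,"z":0,"ax":0,"ay":0,"az":0},{"fingers":0,"x":0.0005,"y":0,"z":0,"ax":0,"ay":0,"az":0},{"fingers":0,"x":0,"y":0,"z":0,"ax":0,"ay":0,"az":0}]}}

```text
clock: 10.23
tcp_pos: [0.5621, 0.0126, 0.0044]
orientation: [2.196, 2.246, 0.0]
contact_force: [-0.3, -2.7, 5.6]
grip_width: 0.049
gripper_force: 42.6
```

Request:
{"api": "arm_command", "payload": {"rows": [{"fingers":0,"x":0.0007,"y":0,"z":-0.0003,"ax":0,"ay":0,"az":0},{"fingers":0,"x":0.0007,"y":0,"z":0,"ax":0,"ay":0,"az":0},{"fingers":0,"x":0,"y":0,"z":0,"ax":0,"ay":0,"az":0}]}}

```text
clock: 10.48
tcp_pos: [0.5617, 0.0142, 0.0045]
orientation: [-2.196, -2.246, 0.001]
contact_force: [1.2, -3.9, 3.5]
grip_width: 0.0491
gripper_force: 42.4
```

Run:
```python
from bench import r
from h import *
f=r.grab_frame("wrist")
o=r.get_obs();print(o["clock"],o["tcp_pos"],o["contact_force"])
W=cloud(f);v=W[80:240,150:360].reshape(-1,3)
# profile along y at centre strip
for x0 in(.545,.562,.58):
    s=v[abs(v[:,0]-x0)<.004]
    print(x0,[(round(y,3),round(float(np.median(s[abs(s[:,1]-y)<.001][:,2])),4) if (abs(s[:,1]-y)<.001).any() else None) for y in np.arange(.058,.086,.002)])
```

```text
10.5333 [0.5617243  0.01425503 0.00451076] [ 0.0566334  -3.39326038  2.29285324]
0.545 [(np.float64(0.058), 0.0482), (np.float64(0.06), 0.0482), (np.float64(0.062), 0.0481), (np.float64(0.064), 0.0481), (np.float64(0.066), 0.0481), (np.float64(0.068), 0.048), (np.float64(0.07), 0.0502), (np.float64(0.072), 0.0502), (np.float64(0.074), 0.0488), (np.float64(0.076), 0.0438), (np.float64(0.078), 0.0442), (np.float64(0.08), 0.0502), (np.float64(0.082), 0.053), (np.float64(0.084), 0.0546)]
0.562 [(np.float64(0.058), 0.0484), (np.float64(0.06), 0.0483), (np.float64(0.062), 0.0482), (np.float64(0.064), 0.0482), (np.float64(0.066), 0.0482), (np.float64(0.068), 0.048), (np.float64(0.07), 0.0502), (np.float64(0.072), 0.0502), (np.float64(0.074), 0.0491), (np.float64(0.076), 0.0438), (np.float64(0.078), 0.0441), (np.float64(0.08), 0.0441), (np.float64(0.082), 0.053), (np.float64(0.084), 0.0546)]
0.58 [(np.float64(0.058), 0.048), (np.float64(0.06), 0.0481), (np.float64(0.062), 0.0481), (np.float64(0.064), 0.048), (np.float64(0.066), 0.0483), (np.float64(0.068), 0.0482), (np.float64(0.07), 0.0501), (np.float64(0.072), 0.0502), (np.float64(0.074), 0.0502), (np.float64(0.076), 0.044), (np.float64(0.078), 0.0442), (np.float64(0.08), 0.0448), (np.float64(0.082), 0.0524), (np.float64(0.084), 0.0545)]
```

Request:
{"api": "arm_command", "payload": {"rows": [{"fingers":0,"x":0.0006,"y":0,"z":0,"ax":0,"ay":0,"az":0},{"fingers":0,"x":0.0006,"y":0,"z":0,"ax":0,"ay":0,"az":0},{"fingers":0,"x":0,"y":0,"z":0,"ax":0,"ay":0,"az":0}]}}

```text
clock: 10.78
tcp_pos: [0.5617, 0.0142, 0.0045]
orientation: [2.196, 2.245, -0.002]
contact_force: [-0.2, -6.7, 3.5]
grip_width: 0.0492
gripper_force: 42.4
```

Request:
{"api": "arm_command", "payload": {"rows": [{"fingers":0.5,"x":-0.001,"y":0,"z":0,"ax":0,"ay":0,"az":0},{"fingers":0.5,"x":0,"y":0,"z":0,"ax":0,"ay":0,"az":0},{"fingers":0.5,"x":0,"y":0,"z":0,"ax":0,"ay":0,"az":0},{"fingers":0.5,"x":0,"y":0,"z":0,"ax":0,"ay":0,"az":0},{"fingers":0.5,"x":0,"y":0,"z":0,"ax":0,"ay":0,"az":0},{"fingers":0.5,"x":0,"y":0,"z":-0.01,"ax":0,"ay":0,"az":0},{"fingers":0.5,"x":0,"y":0,"z":-0.02,"ax":0,"ay":0,"az":0},{"fingers":0.5,"x":0,"y":0,"z":-0.03,"ax":0,"ay":0,"az":0},{"fingers":0.5,"x":0,"y":0,"z":-0.03,"ax":0,"ay":0,"az":0},{"fingers":0.5,"x":0,"y":0,"z":-0.03,"ax":0,"ay":0,"az":0}]}}

```text
clock: 11.62
tcp_pos: [0.5615, 0.0148, 0.1265]
orientation: [-2.195, -2.247, -0.0]
contact_force: [0.1, -0.2, 0.1]
grip_width: 0.0642
gripper_force: 0.0
```

Run:
```python
from bench import r
from h import *
f=r.grab_frame("wrist");np.savez("w8.npz",**f)
o=r.get_obs();print(o["clock"],o["tcp_pos"],o["joints"],o["contact_force"],o["grip_width"])
W=cloud(f);v=W[60:270].reshape(-1,3)
c=v[(v[:,2]>.045)&(v[:,2]<.0495)&(v[:,1]>.02)&(v[:,1]<.08)&(abs(v[:,0]-.562)<.026)];print("front y",np.percentile(c[:,1],98))
for s in(-1,1):
    l=v[(v[:,2]>.0505)&(v[:,2]<.058)&(v[:,1]>.045)&(v[:,1]<.069)&(s*(v[:,0]-.562)>.02)&(abs(v[:,0]-.562)<.05)];print("lip",len(l),l.min(0),l.max(0))
```

```text
11.6667 [0.56533048 0.01540752 0.13255636] [ 0.20973685  0.42545131 -0.43898249  1.88302586  0.2322088   0.87371686
 -0.32043008] [2.46149031 0.86410978 4.36984691] 0.06407146087388058
front y 0.07494582825846227
lip 249 [0.51969836 0.04511159 0.05054906] [0.53395424 0.06893936 0.05517101]
lip 255 [0.59071197 0.04500963 0.05064643] [0.6054758  0.06882106 0.05493163]
```

Request:
{"api": "arm_command", "payload": {"rows": [{"fingers":0.2,"x":0,"y":0,"z":0,"ax":0,"ay":0,"az":3},{"fingers":0.2,"x":0,"y":0,"z":0,"ax":0,"ay":0,"az":7},{"fingers":0,"x":0,"y":0,"z":0,"ax":0,"ay":0,"az":7},{"fingers":0,"x":0,"y":0,"z":0,"ax":0,"ay":0,"az":7},{"fingers":0,"x":0,"y":0,"z":0,"ax":0,"ay":0,"az":7},{"fingers":0,"x":0,"y":0,"z":0,"ax":0,"ay":0,"az":7},{"fingers":0,"x":0,"y":0,"z":0,"ax":0,"ay":0,"az":7},{"fingers":0,"x":0,"y":0,"z":0,"ax":0,"ay":0,"az":7},{"fingers":0,"x":0,"y":0,"z":0,"ax":0,"ay":0,"az":7},{"fingers":0,"x":0,"y":0,"z":0,"ax":0,"ay":0,"az":7}]}}

```text
clock: 12.5
tcp_pos: [0.5618, 0.0148, 0.1252]
orientation: [-3.067, -0.679, -0.001]
contact_force: [0.1, 0.7, 0.7]
grip_width: 0.0426
gripper_force: 0.0
```

Request:
{"api": "arm_command", "payload": {"rows": [{"fingers":0,"x":0,"y":0,"z":0,"ax":0,"ay":0,"az":7},{"fingers":0,"x":0,"y":0,"z":0,"ax":0,"ay":0,"az":7},{"fingers":0,"x":0,"y":0,"z":0,"ax":0,"ay":0,"az":7},{"fingers":0,"x":0,"y":0,"z":0,"ax":0,"ay":0,"az":3.3},{"fingers":0,"x":-0.019,"y":0.016,"z":0,"ax":0,"ay":0,"az":0},{"fingers":0,"x":-0.019,"y":0.016,"z":0,"ax":0,"ay":0,"az":0},{"fingers":0,"x":-0.019,"y":0.016,"z":0,"ax":0,"ay":0,"az":0},{"fingers":0,"x":-0.019,"y":0.016,"z":0,"ax":0,"ay":0,"az":0},{"fingers":0,"x":0,"y":0,"z":0,"ax":0,"ay":0,"az":0},{"fingers":0,"x":0,"y":0,"z":0,"ax":0,"ay":0,"az":0}]}}

```text
clock: 13.33
tcp_pos: [0.4862, -0.0516, 0.1251]
orientation: [3.141, 0.025, 0.001]
contact_force: [0.5, 0.5, 0.1]
grip_width: 0.0425
gripper_force: 0.0
```

```bash
cat > st.py <<'E'
from bench import r
from h import *
def st():
    o=r.get_obs();R=Rn.from_rotvec(o["orientation"]).as_matrix()
    print("t",round(o["clock"],2),"tcp",o["tcp_pos"].round(4),"yaw",np.degrees(np.arctan2(R[1,0],R[0,0])).round(2),"zax",R[:,2].round(3),"F",np.round(o["contact_force"],1),"w",round(float(o["grip_width"]),4),"gf",round(float(o["gripper_force"]),1))
    return o,R
E
python3 - <<'E'
from st import *
f=r.grab_frame("top");o,R=st();print(o["joints"].round(2))
f=r.grab_frame("side");W=cloud(f)
q=W[(W[...,2]>.044)&(W[...,2]<.06)&(W[...,0]>.45)&(W[...,0]<.505)&(np.abs(W[...,1]+.055)<.025)]
print("pin side",len(q),q.mean(0) if len(q) else 0)
f=r.grab_frame("wrist");W=cloud(f)
q=W[(W[...,2]>.044)&(W[...,2]<.06)&(W[...,0]>.45)&(W[...,0]<.505)&(np.abs(W[...,1]+.055)<.025)]
print("pin w",len(q),q.min(0) if len(q) else 0,q.max(0) if len(q) else 0)
E
```

```text
t 13.38 tcp [ 0.4873 -0.0506  0.1252] yaw 0.98 zax [ 0.001  0.    -1.   ] F [-0.7 -0.1  1. ] w 0.0428 gf 0.0
[ 0.04  0.29 -0.08  2.07  0.03  0.77 -1.61]
pin side 50 [ 0.48072579 -0.05807102  0.05282917]
pin w 653 [ 0.45788889 -0.06210759  0.04572327] [ 0.5048906  -0.04676165  0.05657961]
```

Request:
{"api": "arm_command", "payload": {"grip_force": 25, "rows": [{"fingers":0,"x":0,"y":0.002,"z":0.02,"ax":0,"ay":0,"az":0},{"fingers":0,"x":0,"y":0,"z":0.03,"ax":0,"ay":0,"az":0},{"fingers":0,"x":0,"y":0,"z":0.03,"ax":0,"ay":0,"az":0},{"fingers":0,"x":0,"y":0,"z":0.02,"ax":0,"ay":0,"az":0},{"fingers":0,"x":0,"y":0,"z":0.015,"ax":0,"ay":0,"az":0},{"fingers":0,"x":0,"y":0,"z":0,"ax":0,"ay":0,"az":0},{"fingers":-1,"x":0,"y":0,"z":0,"ax":0,"ay":0,"az":0},{"fingers":-1,"x":0,"y":0,"z":0,"ax":0,"ay":0,"az":0},{"fingers":-1,"x":0,"y":0,"z":0,"ax":0,"ay":0,"az":0},{"fingers":-1,"x":0,"y":0,"z":0,"ax":0,"ay":0,"az":0}]}}

```text
clock: 14.32
tcp_pos: [0.4883, -0.0543, 0.0108]
orientation: [3.14, 0.025, 0.004]
contact_force: [1.7, -4.4, -2.8]
grip_width: 0.0112
gripper_force: 25.3
```

Request:
{"api": "arm_command", "payload": {"rows": [{"fingers":-1,"x":0,"y":0,"z":0,"ax":0,"ay":0,"az":0},{"fingers":-1,"x":0,"y":0,"z":0,"ax":0,"ay":0,"az":0},{"fingers":-1,"x":0,"y":0,"z":0,"ax":0,"ay":0,"az":0}]}}

```text
clock: 14.57
tcp_pos: [0.4883, -0.0543, 0.0108]
orientation: [3.14, 0.025, 0.005]
contact_force: [1.6, -5.3, -2.0]
grip_width: 0.0114
gripper_force: 25.3
```

Run:
```python
from st import *
st()
f=r.grab_frame("wrist");W=cloud(f)
q=W[(W[...,2]>.044)&(W[...,2]<.06)&(W[...,0]>.45)&(W[...,0]<.51)&(np.abs(W[...,1]+.055)<.025)]
print(len(q))
for n in (10,15,20,24,30,36):
    th=np.linspace(0,np.pi,n+1);d=.14*np.c_[np.cos(th),-np.sin(th)];print(n,(1e3*np.diff(d,axis=0)).round(1).tolist())
```

```text
t 14.57 tcp [ 0.4883 -0.0543  0.0108] yaw 0.92 zax [ 0.003 -0.001 -1.   ] F [ 1.6 -5.3 -2. ] w 0.0114 gf 25.3
2894
10 [[-6.9, -43.3], [-19.9, -39.0], [-31.0, -31.0], [-39.0, -19.9], [-43.3, -6.9], [-43.3, 6.9], [-39.0, 19.9], [-31.0, 31.0], [-19.9, 39.0], [-6.9, 43.3]]
15 [[-3.1, -29.1], [-9.0, -27.8], [-14.6, -25.3], [-19.6, -21.8], [-23.7, -17.2], [-26.7, -11.9], [-28.6, -6.1], [-29.3, -0.0], [-28.6, 6.1], [-26.7, 11.9], [-23.7, 17.2], [-19.6, 21.8], [-14.6, 25.3], [-9.0, 27.8], [-3.1, 29.1]]
20 [[-1.7, -21.9], [-5.1, -21.4], [-8.4, -20.3], [-11.5, -18.7], [-14.3, -16.7], [-16.7, -14.3], [-18.7, -11.5], [-20.3, -8.4], [-21.4, -5.1], [-21.9, -1.7], [-21.9, 1.7], [-21.4, 5.1], [-20.3, 8.4], [-18.7, 11.5], [-16.7, 14.3], [-14.3, 16.7], [-11.5, 18.7], [-8.4, 20.3], [-5.1, 21.4], [-1.7, 21.9]]
24 [[-1.2, -18.3], [-3.6, -18.0], [-5.9, -17.3], [-8.1, -16.4], [-10.2, -15.2], [-12.1, -13.8], [-13.8, -12.1], [-15.2, -10.2], [-16.4, -8.1], [-17.3, -5.9], [-18.0, -3.6], [-18.3, -1.2], [-18.3, 1.2], [-18.0, 3.6], [-17.3, 5.9], [-16.4, 8.1], [-15.2, 10.2], [-13.8, 12.1], [-12.1, 13.8], [-10.2, 1
[... 320 characters left out ...]
[-14.2, 3.8], [-13.7, 5.3], [-13.1, 6.7], [-12.3, 8.0], [-11.4, 9.2], [-10.4, 10.4], [-9.2, 11.4], [-8.0, 12.3], [-6.7, 13.1], [-5.3, 13.7], [-3.8, 14.2], [-2.3, 14.5], [-0.8, 14.6]]
36 [[-0.5, -12.2], [-1.6, -12.1], [-2.6, -11.9], [-3.7, -11.6], [-4.7, -11.3], [-5.6, -10.8], [-6.6, -10.3], [-7.4, -9.7], [-8.3, -9.0], [-9.0, -8.3], [-9.7, -7.4], [-10.3, -6.6], [-10.8, -5.6], [-11.3, -4.7], [-11.6, -3.7], [-11.9, -2.6], [-12.1, -1.6], [-12.2, -0.5], [-12.2, 0.5], [-12.1, 1.6], [-11.9, 2.6], [-11.6, 3.7], [-11.3, 4.7], [-10.8, 5.6], [-10.3, 6.6], [-9.7, 7.4], [-9.0, 8.3], [-8.3, 9.0], [-7.4, 9.7], [-6.6, 10.3], [-5.6, 10.8], [-4.7, 11.3], [-3.7, 11.6], [-2.6, 11.9], [-1.6, 12.1], [-0.5, 12.2]]
```

Request:
{"api": "arm_command", "payload": {"rows": [{"fingers":-1,"x":0,"y":0.0008,"z":-0.007,"ax":0,"ay":0,"az":0},{"fingers":-1,"x":0,"y":-0.0006,"z":-0.0076,"ax":0,"ay":0,"az":0},{"fingers":-1,"x":0,"y":-0.0023,"z":-0.0145,"ax":0,"ay":0,"az":0},{"fingers":-1,"x":0,"y":-0.0038,"z":-0.0142,"ax":0,"ay":0,"az":0},{"fingers":-1,"x":0,"y":-0.0053,"z":-0.0137,"ax":0,"ay":0,"az":0},{"fingers":-1,"x":0,"y":-0.0067,"z":-0.0131,"ax":0,"ay":0,"az":0}]}}

```text
clock: 15.12
tcp_pos: [0.488, -0.0364, 0.0819]
orientation: [3.14, 0.025, 0.005]
contact_force: [3.6, -4.6, -2.1]
grip_width: 0.0107
gripper_force: 24.3
```

Run:
```python
from st import *
o,R=st();p=o["tcp_pos"];print("radius",np.hypot(p[1]-.0877,p[2]-.009),"ang",np.degrees(np.arctan2(p[2]-.009,.0877-p[1])))
```

```text
t 15.12 tcp [ 0.488  -0.0364  0.0819] yaw 0.92 zax [ 0.003 -0.002 -1.   ] F [ 3.6 -4.6 -2.1] w 0.0107 gf 24.3
radius 0.14396905819897463 ang 30.429897830142547
```

Request:
{"api": "arm_command", "payload": {"rows": [{"fingers":-1,"x":0,"y":-0.008,"z":-0.0123,"ax":0,"ay":0,"az":0},{"fingers":-1,"x":0,"y":-0.0092,"z":-0.0114,"ax":0,"ay":0,"az":0},{"fingers":-1,"x":0,"y":-0.0104,"z":-0.0104,"ax":0,"ay":0,"az":0},{"fingers":-1,"x":0,"y":-0.0114,"z":-0.0092,"ax":0,"ay":0,"az":0},{"fingers":-1,"x":0,"y":-0.0123,"z":-0.008,"ax":0,"ay":0,"az":0},{"fingers":-1,"x":0,"y":-0.0131,"z":-0.0067,"ax":0,"ay":0,"az":0},{"fingers":-1,"x":0,"y":-0.0137,"z":-0.0053,"ax":0,"ay":0,"az":0},{"fingers":-1,"x":0,"y":-0.0142,"z":-0.0038,"ax":0,"ay":0,"az":0},{"fingers":-1,"x":0,"y":-0.0145,"z":-0.0023,"ax":0,"ay":0,"az":0},{"fingers":-1,"x":0,"y":-0.0146,"z":-0.0008,"ax":0,"ay":0,"az":0}]}}

```text
clock: 15.95
tcp_pos: [0.486, 0.0867, 0.1525]
orientation: [-3.141, -0.027, -0.007]
contact_force: [3.3, -2.4, 2.7]
grip_width: 0.011
gripper_force: 25.6
```

Request:
{"api": "arm_command", "payload": {"rows": [{"fingers":-1,"x":0,"y":-0.0146,"z":0.0008,"ax":0,"ay":0,"az":0},{"fingers":-1,"x":0,"y":-0.0145,"z":0.0023,"ax":0,"ay":0,"az":0},{"fingers":-1,"x":0,"y":-0.0142,"z":0.0038,"ax":0,"ay":0,"az":0},{"fingers":-1,"x":0,"y":-0.0137,"z":0.0053,"ax":0,"ay":0,"az":0},{"fingers":-1,"x":0,"y":-0.0131,"z":0.0067,"ax":0,"ay":0,"az":0},{"fingers":-1,"x":0,"y":-0.0123,"z":0.008,"ax":0,"ay":0,"az":0},{"fingers":-1,"x":0,"y":-0.0114,"z":0.0092,"ax":0,"ay":0,"az":0},{"fingers":-1,"x":0,"y":-0.0104,"z":0.0104,"ax":0,"ay":0,"az":0},{"fingers":-1,"x":0,"y":-0.0092,"z":0.0114,"ax":0,"ay":0,"az":0},{"fingers":-1,"x":0,"y":-0.008,"z":0.0123,"ax":0,"ay":0,"az":0}]}}

```text
clock: 16.78
tcp_pos: [0.4832, 0.2092, 0.0798]
orientation: [-3.14, -0.028, -0.004]
contact_force: [4.9, 1.6, 0.2]
grip_width: 0.0109
gripper_force: 24.8
```

Request:
{"api": "arm_command", "payload": {"rows": [{"fingers":-1,"x":0,"y":-0.0035,"z":0.0064,"ax":0,"ay":0,"az":0},{"fingers":-1,"x":0,"y":-0.0032,"z":0.0066,"ax":0,"ay":0,"az":0},{"fingers":-1,"x":0,"y":-0.0028,"z":0.0068,"ax":0,"ay":0,"az":0},{"fingers":-1,"x":0,"y":-0.0025,"z":0.0069,"ax":0,"ay":0,"az":0},{"fingers":-1,"x":0,"y":-0.0021,"z":0.007,"ax":0,"ay":0,"az":0},{"fingers":-1,"x":0,"y":-0.0017,"z":0.0071,"ax":0,"ay":0,"az":0},{"fingers":-1,"x":0,"y":-0.0013,"z":0.0072,"ax":0,"ay":0,"az":0},{"fingers":-1,"x":0,"y":-0.001,"z":0.0073,"ax":0,"ay":0,"az":0},{"fingers":-1,"x":0,"y":-0.0004,"z":0.004,"ax":0,"ay":0,"az":0},{"fingers":-1,"x":0,"y":-0.0002,"z":0.003,"ax":0,"ay":0,"az":0}]}}

```text
clock: 17.62
tcp_pos: [0.4826, 0.2256, 0.0166]
orientation: [3.14, 0.026, 0.0]
contact_force: [6.5, 0.4, -0.7]
grip_width: 0.0107
gripper_force: 24.4
```

Request:
{"api": "arm_command", "payload": {"rows": [{"fingers":-1,"x":0,"y":-0.0002,"z":0.002,"ax":0,"ay":0,"az":0},{"fingers":-1,"x":0,"y":0,"z":0.002,"ax":0,"ay":0,"az":0},{"fingers":-1,"x":0,"y":0,"z":0.0015,"ax":0,"ay":0,"az":0},{"fingers":-1,"x":0,"y":0,"z":0.001,"ax":0,"ay":0,"az":0}]}}

```text
clock: 17.95
tcp_pos: [0.4829, 0.2257, 0.0136]
orientation: [3.14, 0.025, 0.001]
contact_force: [-8.9, -8.8, 47.9]
grip_width: 0.011
gripper_force: 28.9
```

Request:
{"api": "arm_command", "payload": {"rows": [{"fingers":-1,"x":0,"y":0,"z":-0.002,"ax":0,"ay":0,"az":0},{"fingers":-1,"x":0,"y":0,"z":-0.001,"ax":0,"ay":0,"az":0},{"fingers":-1,"x":0,"y":0,"z":0,"ax":0,"ay":0,"az":0}]}}

```text
clock: 18.2
tcp_pos: [0.4827, 0.2257, 0.0142]
orientation: [3.141, 0.025, 0.001]
contact_force: [3.1, -2.8, 7.7]
grip_width: 0.0113
gripper_force: 25.6
```

Run:
```python
from st import *
st();f=r.grab_frame("wrist");W=cloud(f)
v=W[60:330].reshape(-1,3)
for y0 in(.11,.13,.15,.17,.19,.21,.23):
    print(y0,[round(float(np.median(s)),4) if len(s:=v[(abs(v[:,1]-y0)<.004)&(abs(v[:,0]-x)<.004)][:,2]) else None for x in(.52,.535,.55,.56,.575,.59,.605)])
```

```text
t 18.2 tcp [0.4827 0.2257 0.0142] yaw 0.92 zax [ 0.001 -0.001 -1.   ] F [ 3.1 -2.8  7.7] w 0.0113 gf 25.6
0.11 [0.063, 0.0628, None, None, None, None, None]
0.13 [0.0626, 0.0632, 0.0632, 0.0631, 0.0632, None, None]
0.15 [0.03, 0.056, 0.0632, 0.0632, 0.0632, None, None]
0.17 [0.03, 0.0562, 0.0632, 0.0632, 0.0632, None, None]
0.19 [0.0299, 0.056, 0.0632, 0.0632, 0.0632, None, None]
0.21 [0.0631, 0.0632, 0.0632, 0.0633, 0.0632, None, None]
0.23 [0.0631, 0.0632, 0.0631, 0.1724, 0.0632, None, None]
```

Request:
{"api": "arm_command", "payload": {"rows": [{"fingers":0,"x":0,"y":0,"z":0,"ax":0,"ay":0,"az":0},{"fingers":0,"x":0,"y":0,"z":0,"ax":0,"ay":0,"az":0},{"fingers":0,"x":0,"y":0,"z":0,"ax":0,"ay":0,"az":0},{"fingers":0,"x":0,"y":0,"z":0,"ax":0,"ay":0,"az":0},{"fingers":0,"x":0,"y":0,"z":-0.015,"ax":0,"ay":0,"az":0},{"fingers":0,"x":0,"y":0,"z":-0.025,"ax":0,"ay":0,"az":0},{"fingers":0,"x":0,"y":0,"z":-0.03,"ax":0,"ay":0,"az":0},{"fingers":0,"x":0,"y":0,"z":-0.03,"ax":0,"ay":0,"az":0},{"fingers":0,"x":0,"y":0,"z":-0.02,"ax":0,"ay":0,"az":-4},{"fingers":0,"x":0,"y":0,"z":0,"ax":0,"ay":0,"az":-7}]}}

```text
clock: 19.08
tcp_pos: [0.4841, 0.2284, 0.1381]
orientation: [-3.121, -0.333, -0.01]
contact_force: [0.8, 0.4, -0.3]
grip_width: 0.0426
gripper_force: 0.0
```

Request:
{"api": "arm_command", "payload": {"rows": [{"fingers":0,"x":0,"y":0,"z":0,"ax":0,"ay":0,"az":-7},{"fingers":0,"x":0,"y":0,"z":0,"ax":0,"ay":0,"az":-7},{"fingers":0,"x":0,"y":0,"z":0,"ax":0,"ay":0,"az":-7},{"fingers":0,"x":0,"y":0,"z":0,"ax":0,"ay":0,"az":-7},{"fingers":0,"x":0,"y":0,"z":0,"ax":0,"ay":0,"az":-7},{"fingers":0,"x":0,"y":0,"z":0,"ax":0,"ay":0,"az":-7},{"fingers":0,"x":0,"y":0,"z":0,"ax":0,"ay":0,"az":-7},{"fingers":0,"x":0,"y":0,"z":0,"ax":0,"ay":0,"az":-7},{"fingers":0,"x":0,"y":0,"z":0,"ax":0,"ay":0,"az":-7},{"fingers":0,"x":0,"y":0,"z":0,"ax":0,"ay":0,"az":-7}]}}

```text
clock: 19.92
tcp_pos: [0.4814, 0.2267, 0.1334]
orientation: [-2.364, -2.068, 0.002]
contact_force: [-0.0, -0.6, 0.6]
grip_width: 0.0425
gripper_force: 0.0
```

Request:
{"api": "arm_command", "payload": {"rows": [{"fingers":0,"x":0,"y":0,"z":0,"ax":0,"ay":0,"az":-7},{"fingers":0,"x":0,"y":0,"z":0,"ax":0,"ay":0,"az":-2},{"fingers":0,"x":0.007,"y":0.0154,"z":0,"ax":0,"ay":0,"az":0},{"fingers":0,"x":0.007,"y":0.0154,"z":0,"ax":0,"ay":0,"az":0},{"fingers":0,"x":0.007,"y":0.0154,"z":0,"ax":0,"ay":0,"az":0},{"fingers":0,"x":0.007,"y":0.0154,"z":0,"ax":0,"ay":0,"az":0},{"fingers":0,"x":0.007,"y":0.0154,"z":0,"ax":0,"ay":0,"az":0},{"fingers":0,"x":0,"y":0,"z":0,"ax":0,"ay":0,"az":0},{"fingers":0,"x":0,"y":0,"z":0,"ax":0,"ay":0,"az":0}]}}

```text
clock: 20.67
tcp_pos: [0.558, 0.2632, 0.1331]
orientation: [-2.201, -2.24, 0.002]
contact_force: [-0.1, -1.2, 0.3]
grip_width: 0.0426
gripper_force: 0.0
```

Run:
```python
from st import *
st();f=r.grab_frame("wrist");W=cloud(f);g=r.grab_frame("top");V=cloud(g)
for n,A in(("w",W),("top",V)):
    v=A.reshape(-1,3)
    q=v[(v[:,2]>.035)&(v[:,2]<.062)&(abs(v[:,0]-.559)<.03)&(v[:,1]>.245)&(v[:,1]<.3)]
    if len(q): print(n,len(q),q.min(0),q.max(0),np.median(q,0))
    for y in np.arange(.23,.285,.004):
        s=v[(abs(v[:,1]-y)<.002)&(abs(v[:,0]-.559)<.04)&(v[:,2]>.04)&(v[:,2]<.07)]
        if len(s)>3: print(n,round(y,3),len(s),s[:,0].min().round(4),s[:,0].max().round(4),np.median(s[:,2]).round(4))
```

```text
t 20.67 tcp [0.558  0.2632 0.1331] yaw 91.01 zax [-0.002 -0.    -1.   ] F [-0.1 -1.2  0.3] w 0.0426 gf 0.0
w 661 [0.54867741 0.24502154 0.03512151] [0.58595841 0.27356196 0.05805244] [0.55837939 0.2605563  0.05596187]
w 0.23 311 0.5192 0.5986 0.0631
w 0.234 333 0.5194 0.599 0.0631
w 0.238 339 0.5195 0.5989 0.0631
w 0.242 601 0.5191 0.599 0.0613
w 0.246 83 0.549 0.5873 0.056
w 0.25 83 0.549 0.568 0.056
w 0.254 85 0.549 0.5678 0.0562
w 0.258 85 0.549 0.5677 0.0559
w 0.262 84 0.5489 0.5676 0.0562
w 0.266 89 0.5489 0.5675 0.0561
w 0.27 86 0.5489 0.5674 0.056
w 0.274 81 0.5487 0.5674 0.0533
top 48 [0.54985679 0.24503288 0.0500896 ] [0.5689058  0.26754558 0.05844972] [0.55923713 0.25692623 0.05520407]
top 0.23 39 0.5218 0.598 0.0616
top 0.234 28 0.5215 0.5953 0.0618
top 0.238 39 0.5191 0.5986 0.0627
top 0.242 19 0.5313 0.5981 0.0616
top 0.246 8 0.5499 0.5682 0.0574
top 0.25 11 0.5502 0.5685 0.0552
top 0.254 7 0.5501 0.5689 0.0557
top 0.258 7 0.5508 0.5656 0.0548
top 0.262 6 0.5505 0.5656 0.0548
top 0.266 12 0.5501 0.5659 0.0553
```

Request:
{"api": "arm_command", "payload": {"grip_force": 60, "rows": [{"fingers":0,"x":-0.0015,"y":0.0003,"z":0.02,"ax":0,"ay":0,"az":0},{"fingers":0,"x":0,"y":0,"z":0.03,"ax":0,"ay":0,"az":0},{"fingers":0,"x":0,"y":0,"z":0.03,"ax":0,"ay":0,"az":0},{"fingers":0,"x":0,"y":0,"z":0.025,"ax":0,"ay":0,"az":0},{"fingers":0,"x":0,"y":0,"z":0.016,"ax":0,"ay":0,"az":0},{"fingers":0,"x":0,"y":0,"z":0,"ax":0,"ay":0,"az":0},{"fingers":-1,"x":0,"y":0,"z":0,"ax":0,"ay":0,"az":0},{"fingers":-1,"x":0,"y":0,"z":0,"ax":0,"ay":0,"az":0},{"fingers":-1,"x":0,"y":0,"z":0,"ax":0,"ay":0,"az":0},{"fingers":-1,"x":0,"y":0,"z":0,"ax":0,"ay":0,"az":0}]}}

```text
clock: 21.6
tcp_pos: [0.5596, 0.2621, 0.0144]
orientation: [2.202, 2.24, 0.003]
contact_force: [0.6, -0.0, -0.5]
grip_width: 0.0189
gripper_force: 58.5
```

Request:
{"api": "arm_command", "payload": {"rows": [{"fingers":-1,"x":0,"y":0,"z":0,"ax":0,"ay":0,"az":0},{"fingers":-1,"x":0,"y":0,"z":0,"ax":0,"ay":0,"az":0}]}}

```text
clock: 21.77
tcp_pos: [0.5595, 0.2621, 0.014]
orientation: [2.202, 2.24, 0.003]
contact_force: [0.4, -0.2, 1.4]
grip_width: 0.0189
gripper_force: 58.9
```

Request:
{"api": "arm_command", "payload": {"rows": [{"fingers":-1,"x":0,"y":0,"z":-0.0007,"ax":0,"ay":0,"az":0},{"fingers":-1,"x":0.002,"y":0,"z":0,"ax":0,"ay":0,"az":0},{"fingers":-1,"x":0.003,"y":0,"z":0,"ax":0,"ay":0,"az":0},{"fingers":-1,"x":0.003,"y":0,"z":0,"ax":0,"ay":0,"az":0},{"fingers":-1,"x":0.003,"y":0,"z":0,"ax":0,"ay":0,"az":0},{"fingers":-1,"x":0.003,"y":0,"z":0,"ax":0,"ay":0,"az":0},{"fingers":-1,"x":0.002,"y":0,"z":0,"ax":0,"ay":0,"az":0},{"fingers":-1,"x":0.001,"y":0,"z":0,"ax":0,"ay":0,"az":0},{"fingers":-1,"x":0,"y":0,"z":0,"ax":0,"ay":0,"az":0},{"fingers":-1,"x":0,"y":0,"z":0,"ax":0,"ay":0,"az":0}]}}

```text
clock: 22.6
tcp_pos: [0.5581, 0.279, 0.0133]
orientation: [-2.201, -2.241, 0.0]
contact_force: [-0.0, -0.1, -2.0]
grip_width: 0.0186
gripper_force: 58.6
```

Request:
{"api": "arm_command", "payload": {"rows": [{"fingers":-1,"x":0.001,"y":0,"z":0,"ax":0,"ay":0,"az":0},{"fingers":-1,"x":0.001,"y":0,"z":0,"ax":0,"ay":0,"az":0},{"fingers":-1,"x":0,"y":0,"z":0,"ax":0,"ay":0,"az":0}]}}

```text
clock: 22.85
tcp_pos: [0.5585, 0.2808, 0.0136]
orientation: [-2.202, -2.241, -0.0]
contact_force: [0.9, 0.4, -1.6]
grip_width: 0.0189
gripper_force: 58.6
```

Run:
```python
from st import *
st();f=r.grab_frame("top");W=cloud(f);v=W.reshape(-1,3)
f=r.grab_frame("wrist");v2=cloud(f).reshape(-1,3)
for v in (v,v2):
  q=v[(v[:,2]>.05)&(v[:,2]<.0585)&(abs(v[:,0]-.559)<.01)&(v[:,1]>.247)&(v[:,1]<.31)];print(len(q),q[:,1].max() if len(q) else 0)
```

```text
t 22.85 tcp [0.5585 0.2808 0.0136] yaw 91.01 zax [ 0.  0. -1.] F [ 0.9  0.4 -1.6] w 0.0189 gf 58.6
68 0.2850571184827942
2849 0.29347727114958017
```

Request:
{"api": "arm_command", "payload": {"rows": [{"fingers":-1,"x":0.0007,"y":0,"z":0,"ax":0,"ay":0,"az":0},{"fingers":-1,"x":0.0007,"y":0,"z":0,"ax":0,"ay":0,"az":0},{"fingers":-1,"x":0,"y":0,"z":0,"ax":0,"ay":0,"az":0}]}}

```text
clock: 23.2
tcp_pos: [0.5585, 0.2821, 0.0136]
orientation: [2.202, 2.241, 0.0]
contact_force: [0.5, -0.0, -1.7]
grip_width: 0.0191
gripper_force: 58.6
```

Request:
{"api": "arm_command", "payload": {"rows": [{"fingers":-1,"x":0.0006,"y":0,"z":0,"ax":0,"ay":0,"az":0},{"fingers":-1,"x":0.0006,"y":0,"z":0,"ax":0,"ay":0,"az":0},{"fingers":-1,"x":0,"y":0,"z":0,"ax":0,"ay":0,"az":0}]}}

```text
clock: 23.45
tcp_pos: [0.5584, 0.2821, 0.0134]
orientation: [2.202, 2.24, -0.002]
contact_force: [0.1, -3.0, -0.7]
grip_width: 0.0189
gripper_force: 58.7
```

Request:
{"api": "arm_command", "payload": {"rows": [{"fingers":-1,"x":-0.0015,"y":0,"z":0,"ax":0,"ay":0,"az":0},{"fingers":-1,"x":-0.0015,"y":0,"z":0,"ax":0,"ay":0,"az":0},{"fingers":-1,"x":0,"y":0,"z":0.002,"ax":0,"ay":0,"az":0},{"fingers":-1,"x":0,"y":0,"z":0.002,"ax":0,"ay":0,"az":0},{"fingers":-1,"x":0,"y":0,"z":0.002,"ax":0,"ay":0,"az":0},{"fingers":-1,"x":0,"y":0,"z":0.002,"ax":0,"ay":0,"az":0},{"fingers":-1,"x":0,"y":0,"z":0.002,"ax":0,"ay":0,"az":0},{"fingers":-1,"x":0,"y":0,"z":0.002,"ax":0,"ay":0,"az":0},{"fingers":-1,"x":0,"y":0,"z":0.001,"ax":0,"ay":0,"az":0},{"fingers":-1,"x":0,"y":0,"z":0,"ax":0,"ay":0,"az":0}]}}

```text
clock: 24.28
tcp_pos: [0.5583, 0.2801, 0.0002]
orientation: [-2.202, -2.241, 0.001]
contact_force: [-0.4, -0.1, -0.8]
grip_width: 0.0191
gripper_force: 58.6
```

Request:
{"api": "arm_command", "payload": {"rows": [{"fingers":-1,"x":0,"y":0,"z":0.001,"ax":0,"ay":0,"az":0},{"fingers":-1,"x":0,"y":0,"z":0.001,"ax":0,"ay":0,"az":0},{"fingers":-1,"x":0,"y":0,"z":0,"ax":0,"ay":0,"az":0}]}}

```text
clock: 24.53
tcp_pos: [0.5586, 0.2803, -0.0014]
orientation: [2.202, 2.241, 0.0]
contact_force: [-0.4, -0.2, -1.7]
grip_width: 0.0191
gripper_force: 58.7
```

Request:
{"api": "arm_command", "payload": {"rows": [{"fingers":-1,"x":0,"y":0,"z":0.0008,"ax":0,"ay":0,"az":0},{"fingers":-1,"x":0,"y":0,"z":0.0008,"ax":0,"ay":0,"az":0},{"fingers":-1,"x":0,"y":0,"z":0,"ax":0,"ay":0,"az":0}]}}

```text
clock: 24.78
tcp_pos: [0.5588, 0.2804, -0.0023]
orientation: [2.202, 2.24, 0.001]
contact_force: [-1.8, -0.7, 5.6]
grip_width: 0.019
gripper_force: 59.5
```

Run:
```python
from st import *
o,R=st();print(o["moment"].round(2));f=r.grab_frame("wrist");W=cloud(f);v=W.reshape(-1,3)
for y in(.285,.288,.291): 
    s=v[(abs(v[:,1]-y)<.0015)&(abs(v[:,0]-.5585)<.008)][:,2]; print(y,len(s),np.median(s) if len(s) else 0)
```

```text
t 24.78 tcp [ 0.5588  0.2804 -0.0023] yaw 91.0 zax [ 0.001 -0.    -1.   ] F [-1.8 -0.7  5.6] w 0.019 gf 59.5
[-0.32  0.34 -0.04]
0.285 275 0.038959300840247124
0.288 273 0.03905617748676872
0.291 2656 0.09537991457200945
```

Request:
{"api": "arm_command", "payload": {"rows": [{"fingers":0,"x":0,"y":0,"z":-0.0005,"ax":0,"ay":0,"az":0},{"fingers":0,"x":0,"y":0,"z":0,"ax":0,"ay":0,"az":0},{"fingers":0,"x":0,"y":0,"z":0,"ax":0,"ay":0,"az":0},{"fingers":0,"x":0,"y":0,"z":0,"ax":0,"ay":0,"az":0},{"fingers":0,"x":0,"y":0,"z":-0.012,"ax":0,"ay":0,"az":0},{"fingers":0,"x":0,"y":0,"z":-0.025,"ax":0,"ay":0,"az":0},{"fingers":0,"x":0,"y":0,"z":-0.03,"ax":0,"ay":0,"az":0},{"fingers":0,"x":0,"y":0,"z":-0.03,"ax":0,"ay":0,"az":0},{"fingers":0,"x":0,"y":0,"z":-0.03,"ax":0,"ay":0,"az":0},{"fingers":0,"x":0,"y":0,"z":0,"ax":0,"ay":0,"az":6}]}}

```text
clock: 25.67
tcp_pos: [0.5618, 0.2826, 0.1319]
orientation: [2.314, 2.121, 0.016]
contact_force: [0.9, 1.1, 0.8]
grip_width: 0.043
gripper_force: 0.0
```

Request:
{"api": "arm_command", "payload": {"rows": [{"fingers":0,"x":0,"y":0,"z":0,"ax":0,"ay":0,"az":7},{"fingers":0,"x":0,"y":0,"z":0,"ax":0,"ay":0,"az":7},{"fingers":0,"x":0,"y":0,"z":0,"ax":0,"ay":0,"az":7},{"fingers":0,"x":0,"y":0,"z":0,"ax":0,"ay":0,"az":7},{"fingers":0,"x":0,"y":0,"z":0,"ax":0,"ay":0,"az":7},{"fingers":0,"x":0,"y":0,"z":0,"ax":0,"ay":0,"az":7},{"fingers":0,"x":0,"y":0,"z":0,"ax":0,"ay":0,"az":7},{"fingers":0,"x":0,"y":0,"z":0,"ax":0,"ay":0,"az":7},{"fingers":0,"x":0,"y":0,"z":0,"ax":0,"ay":0,"az":7},{"fingers":0,"x":0,"y":0,"z":0,"ax":0,"ay":0,"az":7}]}}

```text
clock: 26.5
tcp_pos: [0.5584, 0.2804, 0.1254]
orientation: [-3.115, -0.401, -0.001]
contact_force: [0.1, 0.3, 0.2]
grip_width: 0.0426
gripper_force: 0.0
```

Request:
{"api": "arm_command", "payload": {"rows": [{"fingers":0,"x":0,"y":0,"z":0,"ax":0,"ay":0,"az":7},{"fingers":0,"x":0,"y":0,"z":0,"ax":0,"ay":0,"az":7},{"fingers":0,"x":-0.0192,"y":0.0133,"z":0,"ax":0,"ay":0,"az":0},{"fingers":0,"x":-0.0192,"y":0.0133,"z":0,"ax":0,"ay":0,"az":0},{"fingers":0,"x":-0.0192,"y":0.0133,"z":0,"ax":0,"ay":0,"az":0},{"fingers":0,"x":-0.0192,"y":0.0133,"z":0,"ax":0,"ay":0,"az":0},{"fingers":0,"x":0,"y":0,"z":0,"ax":0,"ay":0,"az":0},{"fingers":0,"x":0,"y":0,"z":0,"ax":0,"ay":0,"az":0}]}}

```text
clock: 27.17
tcp_pos: [0.4821, 0.2253, 0.1254]
orientation: [-3.141, -0.027, -0.001]
contact_force: [0.0, 0.5, 0.3]
grip_width: 0.0427
gripper_force: 0.0
```

Run:
```python
from st import *
o,R=st();f=r.grab_frame("wrist");v=cloud(f)[:300].reshape(-1,3)
q=v[(v[:,2]>.044)&(v[:,2]<.058)&(v[:,0]>.455)&(v[:,0]<.5)&(abs(v[:,1]-.228)<.03)];print("pin",len(q),q.min(0),q.max(0),q.mean(0))
q=v[(v[:,2]>.02)&(v[:,2]<.06)&(abs(v[:,0]-.5585)<.013)&(v[:,1]>.247)&(v[:,1]<.32)];print("tab",len(q),q.min(0),q.max(0),np.median(q[:,2]))
for y in np.arange(.25,.295,.006):
    s=q[abs(q[:,1]-y)<.003]; 
    if len(s): print(round(y,3),s[:,0].min(),s[:,0].max(),np.median(s[:,2]))
```

```text
t 27.17 tcp [0.4821 0.2253 0.1254] yaw 0.99 zax [ 0.  0. -1.] F [0.  0.5 0.3] w 0.0427 gf 0.0
pin 627 [0.45505409 0.21811714 0.04556012] [0.49998399 0.23339686 0.05654195] [0.47689493 0.22608491 0.05258622]
tab 1204 [0.54910126 0.24739203 0.03799991] [0.56899501 0.29128551 0.04247855] 0.04028072630992682
0.25 0.5496738337652639 0.5689950102222494 0.0402734464553515
0.256 0.549553337086608 0.5689271621279804 0.04028445044377427
0.262 0.549518195645027 0.5687953741248128 0.04035799275352933
0.268 0.5493841179672458 0.5687188524275362 0.04030219686887722
0.274 0.5492944689437058 0.5686554669944578 0.040309970952790264
0.28 0.5492416714638493 0.56858504277856 0.04032564918233507
0.286 0.5492026057949854 0.5685234021740692 0.040261332819950604
0.292 0.5491012584734771 0.5684570934837846 0.039743721510544755
```

Request:
{"api": "arm_command", "payload": {"grip_force": 25, "rows": [{"fingers":0,"x":0.001,"y":-0.0006,"z":0.02,"ax":0,"ay":0,"az":0},{"fingers":0,"x":0,"y":0,"z":0.03,"ax":0,"ay":0,"az":0},{"fingers":0,"x":0,"y":0,"z":0.03,"ax":0,"ay":0,"az":0},{"fingers":0,"x":0,"y":0,"z":0.02,"ax":0,"ay":0,"az":0},{"fingers":0,"x":0,"y":0,"z":0.0145,"ax":0,"ay":0,"az":0},{"fingers":0,"x":0,"y":0,"z":0,"ax":0,"ay":0,"az":0},{"fingers":-1,"x":0,"y":0,"z":0,"ax":0,"ay":0,"az":0},{"fingers":-1,"x":0,"y":0,"z":0,"ax":0,"ay":0,"az":0},{"fingers":-1,"x":0,"y":0,"z":0,"ax":0,"ay":0,"az":0},{"fingers":-1,"x":0,"y":0,"z":0,"ax":0,"ay":0,"az":0}]}}

```text
clock: 28.05
tcp_pos: [0.4849, 0.2257, 0.0112]
orientation: [3.141, 0.026, 0.003]
contact_force: [0.3, -2.8, 1.7]
grip_width: 0.011
gripper_force: 24.7
```

Request:
{"api": "arm_command", "payload": {"rows": [{"fingers":-1,"x":0,"y":0,"z":0,"ax":0,"ay":0,"az":0},{"fingers":-1,"x":0,"y":0,"z":0,"ax":0,"ay":0,"az":0},{"fingers":-1,"x":0,"y":0,"z":0,"ax":0,"ay":0,"az":0}]}}

```text
clock: 28.3
tcp_pos: [0.4849, 0.2258, 0.0111]
orientation: [-3.141, -0.026, -0.003]
contact_force: [1.7, -5.3, 6.3]
grip_width: 0.011
gripper_force: 25.1
```

Request:
{"api": "arm_command", "payload": {"rows": [{"fingers":-1,"x":0,"y":0.0002,"z":-0.0073,"ax":0,"ay":0,"az":0},{"fingers":-1,"x":0,"y":0.0006,"z":-0.0073,"ax":0,"ay":0,"az":0},{"fingers":-1,"x":0,"y":0.0023,"z":-0.0145,"ax":0,"ay":0,"az":0},{"fingers":-1,"x":0,"y":0.0038,"z":-0.0142,"ax":0,"ay":0,"az":0},{"fingers":-1,"x":0,"y":0.0053,"z":-0.0137,"ax":0,"ay":0,"az":0},{"fingers":-1,"x":0,"y":0.0067,"z":-0.0131,"ax":0,"ay":0,"az":0}]}}

```text
clock: 28.8
tcp_pos: [0.4851, 0.2085, 0.0813]
orientation: [-3.139, -0.028, -0.004]
contact_force: [3.4, -0.6, -3.8]
grip_width: 0.0108
gripper_force: 24.4
```

Request:
{"api": "arm_command", "payload": {"rows": [{"fingers":-1,"x":0,"y":0.008,"z":-0.0123,"ax":0,"ay":0,"az":0},{"fingers":-1,"x":0,"y":0.0092,"z":-0.0114,"ax":0,"ay":0,"az":0},{"fingers":-1,"x":0,"y":0.0104,"z":-0.0104,"ax":0,"ay":0,"az":0},{"fingers":-1,"x":0,"y":0.0114,"z":-0.0092,"ax":0,"ay":0,"az":0},{"fingers":-1,"x":0,"y":0.0123,"z":-0.008,"ax":0,"ay":0,"az":0},{"fingers":-1,"x":0,"y":0.0131,"z":-0.0067,"ax":0,"ay":0,"az":0},{"fingers":-1,"x":0,"y":0.0137,"z":-0.0053,"ax":0,"ay":0,"az":0},{"fingers":-1,"x":0,"y":0.0142,"z":-0.0038,"ax":0,"ay":0,"az":0},{"fingers":-1,"x":0,"y":0.0145,"z":-0.0023,"ax":0,"ay":0,"az":0},{"fingers":-1,"x":0,"y":0.0146,"z":-0.0008,"ax":0,"ay":0,"az":0}]}}

```text
clock: 29.63
tcp_pos: [0.4872, 0.0874, 0.1528]
orientation: [-3.139, -0.03, -0.006]
contact_force: [0.4, 1.8, 5.5]
grip_width: 0.0113
gripper_force: 26.5
```

Request:
{"api": "arm_command", "payload": {"rows": [{"fingers":-1,"x":0,"y":0.0146,"z":0.0008,"ax":0,"ay":0,"az":0},{"fingers":-1,"x":0,"y":0.0145,"z":0.0023,"ax":0,"ay":0,"az":0},{"fingers":-1,"x":0,"y":0.0142,"z":0.0038,"ax":0,"ay":0,"az":0},{"fingers":-1,"x":0,"y":0.0137,"z":0.0053,"ax":0,"ay":0,"az":0},{"fingers":-1,"x":0,"y":0.0131,"z":0.0067,"ax":0,"ay":0,"az":0},{"fingers":-1,"x":0,"y":0.0123,"z":0.008,"ax":0,"ay":0,"az":0},{"fingers":-1,"x":0,"y":0.0114,"z":0.0092,"ax":0,"ay":0,"az":0},{"fingers":-1,"x":0,"y":0.0104,"z":0.0104,"ax":0,"ay":0,"az":0},{"fingers":-1,"x":0,"y":0.0092,"z":0.0114,"ax":0,"ay":0,"az":0},{"fingers":-1,"x":0,"y":0.008,"z":0.0123,"ax":0,"ay":0,"az":0}]}}

```text
clock: 30.47
tcp_pos: [0.4887, -0.0359, 0.0796]
orientation: [-3.141, -0.028, -0.002]
contact_force: [2.9, 0.3, -0.5]
grip_width: 0.0113
gripper_force: 27.3
```

Request:
{"api": "arm_command", "payload": {"rows": [{"fingers":-1,"x":0,"y":0.0035,"z":0.0064,"ax":0,"ay":0,"az":0},{"fingers":-1,"x":0,"y":0.0032,"z":0.0066,"ax":0,"ay":0,"az":0},{"fingers":-1,"x":0,"y":0.0028,"z":0.0068,"ax":0,"ay":0,"az":0},{"fingers":-1,"x":0,"y":0.0025,"z":0.0069,"ax":0,"ay":0,"az":0},{"fingers":-1,"x":0,"y":0.0021,"z":0.007,"ax":0,"ay":0,"az":0},{"fingers":-1,"x":0,"y":0.0017,"z":0.0071,"ax":0,"ay":0,"az":0},{"fingers":-1,"x":0,"y":0.0013,"z":0.0072,"ax":0,"ay":0,"az":0},{"fingers":-1,"x":0,"y":0.001,"z":0.006,"ax":0,"ay":0,"az":0},{"fingers":-1,"x":0,"y":0.0004,"z":0.004,"ax":0,"ay":0,"az":0},{"fingers":-1,"x":0,"y":0.0002,"z":0.003,"ax":0,"ay":0,"az":0}]}}

```text
clock: 31.3
tcp_pos: [0.4888, -0.0539, 0.0186]
orientation: [-3.141, -0.028, -0.0]
contact_force: [4.0, 0.5, 0.0]
grip_width: 0.0108
gripper_force: 28.2
```

Request:
{"api": "arm_command", "payload": {"rows": [{"fingers":-1,"x":0,"y":0.0002,"z":0.001,"ax":0,"ay":0,"az":0},{"fingers":-1,"x":0,"y":0,"z":0.001,"ax":0,"ay":0,"az":0},{"fingers":-1,"x":0,"y":0,"z":0,"ax":0,"ay":0,"az":0}]}}

```text
clock: 31.55
tcp_pos: [0.4888, -0.0541, 0.0171]
orientation: [-3.141, -0.028, -0.001]
contact_force: [5.1, -0.0, -1.4]
grip_width: 0.0111
gripper_force: 28.2
```

Request:
{"api": "arm_command", "payload": {"rows": [{"fingers":-1,"x":0,"y":0,"z":0.0008,"ax":0,"ay":0,"az":0},{"fingers":-1,"x":0,"y":0,"z":0.0008,"ax":0,"ay":0,"az":0},{"fingers":-1,"x":0,"y":0,"z":0.0005,"ax":0,"ay":0,"az":0},{"fingers":-1,"x":0,"y":0,"z":0,"ax":0,"ay":0,"az":0}]}}

```text
clock: 31.88
tcp_pos: [0.4887, -0.0541, 0.0151]
orientation: [-3.141, -0.028, -0.001]
contact_force: [4.9, 2.1, -0.0]
grip_width: 0.0106
gripper_force: 28.3
```

Run:
```python
from st import *
st()
f=r.grab_frame("wrist");v=cloud(f)[:330].reshape(-1,3)
q=v[(v[:,2]>.02)&(v[:,2]<.07)]
for y0 in(-.06,-.05,-.03,0,.02,.04):
    print(y0,[round(float(np.median(s)),4) if len(s:=q[(abs(q[:,1]-y0)<.004)&(abs(q[:,0]-x)<.004)][:,2]) else None for x in(.52,.54,.56,.58)])
```

```text
t 31.88 tcp [ 0.4887 -0.0541  0.0151] yaw 1.01 zax [ 0.  0. -1.] F [ 4.9  2.1 -0. ] w 0.0106 gf 28.3
-0.06 [0.0604, 0.0447, 0.0449, 0.0453]
-0.05 [0.0603, 0.044, 0.0445, 0.0445]
-0.03 [0.0586, 0.043, 0.0437, 0.0435]
0 [None, 0.0418, 0.0423, 0.0423]
0.02 [None, 0.0412, 0.0413, 0.0413]
0.04 [0.0547, 0.04, 0.0404, 0.0404]
```

The plate is still about 2.6° up, roughly 6 mm at the pin. I'll keep lowering it gently.

Request:
{"api": "arm_command", "payload": {"rows": [{"fingers":-1,"x":0,"y":0.0001,"z":0.001,"ax":0,"ay":0,"az":0},{"fingers":-1,"x":0,"y":0,"z":0.001,"ax":0,"ay":0,"az":0},{"fingers":-1,"x":0,"y":0,"z":0.001,"ax":0,"ay":0,"az":0},{"fingers":-1,"x":0,"y":0,"z":0.001,"ax":0,"ay":0,"az":0},{"fingers":-1,"x":0,"y":0,"z":0.0005,"ax":0,"ay":0,"az":0},{"fingers":-1,"x":0,"y":0,"z":0,"ax":0,"ay":0,"az":0}]}}

```text
clock: 32.43
tcp_pos: [0.4887, -0.0543, 0.0104]
orientation: [-3.141, -0.028, -0.0]
contact_force: [5.1, 2.9, -1.2]
grip_width: 0.0113
gripper_force: 28.0
```

Request:
{"api": "arm_command", "payload": {"rows": [{"fingers":-1,"x":0,"y":0,"z":0.0006,"ax":0,"ay":0,"az":0},{"fingers":-1,"x":0,"y":0,"z":0.0006,"ax":0,"ay":0,"az":0},{"fingers":-1,"x":0,"y":0,"z":0,"ax":0,"ay":0,"az":0}]}}

```text
clock: 32.68
tcp_pos: [0.4887, -0.0543, 0.0092]
orientation: [-3.141, -0.027, -0.001]
contact_force: [4.8, 0.6, -0.2]
grip_width: 0.011
gripper_force: 28.1
```

Run:
```python
from st import *
st()
f=r.grab_frame("wrist");v=cloud(f)[:330].reshape(-1,3)
q=v[(v[:,2]>.02)&(v[:,2]<.07)]
for y0 in(-.05,-.03,0,.02,.04):
    print(y0,[round(float(np.median(s)),4) if len(s:=q[(abs(q[:,1]-y0)<.004)&(abs(q[:,0]-x)<.004)][:,2]) else None for x in(.54,.56,.58)])
```

```text
t 32.68 tcp [ 0.4887 -0.0543  0.0092] yaw 1.0 zax [ 0.  0. -1.] F [ 4.8  0.6 -0.2] w 0.011 gf 28.1
-0.05 [0.0379, 0.0383, 0.0383]
-0.03 [0.0378, 0.0384, 0.0383]
0 [0.0381, 0.0384, 0.0383]
0.02 [0.0381, 0.0382, 0.0383]
0.04 [0.0379, 0.0383, 0.0382]
```

Level at 38 mm, so nearly at the stop. A last creep until contact, then release and retreat.

Request:
{"api": "arm_command", "payload": {"rows": [{"fingers":-1,"x":0,"y":0,"z":0.0005,"ax":0,"ay":0,"az":0},{"fingers":-1,"x":0,"y":0,"z":0.0004,"ax":0,"ay":0,"az":0},{"fingers":-1,"x":0,"y":0,"z":0,"ax":0,"ay":0,"az":0}]}}

```text
clock: 32.98
tcp_pos: [0.4887, -0.0543, 0.0088]
orientation: [-3.141, -0.027, -0.0]
contact_force: [2.6, 2.2, 6.0]
grip_width: 0.0111
gripper_force: 28.7
```

Request:
{"api": "arm_command", "payload": {"rows": [{"fingers":0,"x":0,"y":0,"z":0,"ax":0,"ay":0,"az":0},{"fingers":0,"x":0,"y":0,"z":0,"ax":0,"ay":0,"az":0},{"fingers":0,"x":0,"y":0,"z":0,"ax":0,"ay":0,"az":0},{"fingers":0,"x":0,"y":0,"z":0,"ax":0,"ay":0,"az":0},{"fingers":0,"x":0,"y":0,"z":-0.01,"ax":0,"ay":0,"az":0},{"fingers":0,"x":0,"y":0,"z":-0.025,"ax":0,"ay":0,"az":0},{"fingers":0,"x":0,"y":0,"z":-0.03,"ax":0,"ay":0,"az":0},{"fingers":0,"x":0,"y":0,"z":-0.03,"ax":0,"ay":0,"az":0},{"fingers":0,"x":0,"y":0,"z":-0.03,"ax":0,"ay":0,"az":0},{"fingers":0,"x":0,"y":0,"z":-0.02,"ax":0,"ay":0,"az":0}]}}

```text
clock: 33.82
tcp_pos: [0.4891, -0.0546, 0.1567]
orientation: [3.141, 0.027, 0.004]
contact_force: [-0.1, -0.2, -0.3]
grip_width: 0.0428
gripper_force: 0.0
```

Request:
{"api": "arm_command", "payload": {"rows": [{"fingers":0,"x":0,"y":-0.02,"z":-0.01,"ax":0,"ay":0,"az":0},{"fingers":0,"x":0,"y":-0.03,"z":-0.01,"ax":0,"ay":0,"az":0},{"fingers":0,"x":0,"y":-0.03,"z":-0.01,"ax":0,"ay":0,"az":0},{"fingers":0,"x":0,"y":-0.03,"z":-0.01,"ax":0,"ay":0,"az":0},{"fingers":0,"x":0,"y":-0.02,"z":0,"ax":0,"ay":0,"az":0},{"fingers":0,"x":0,"y":0,"z":0,"ax":0,"ay":0,"az":0},{"fingers":0,"x":0,"y":0,"z":0,"ax":0,"ay":0,"az":0}]}}

```text
clock: 34.4
tcp_pos: [0.4858, 0.0765, 0.1939]
orientation: [3.141, 0.032, 0.0]
contact_force: [0.7, -0.2, 0.3]
grip_width: 0.0427
gripper_force: 0.0
```

Run:
```python
from st import *
st()
f=r.grab_frame("wrist");g=r.grab_frame("top")
for n,A in(("w",cloud(f)[:330]),("top",cloud(g))):
    v=A.reshape(-1,3);q=v[(v[:,2]>.005)&(v[:,2]<.07)]
    for y0 in(-.05,-.03,0,.03,.05,.12,.15,.18,.21,.23,.25,.27,.285):
        print(n,y0,[round(float(np.median(s)),4) if len(s:=q[(abs(q[:,1]-y0)<.004)&(abs(q[:,0]-x)<.005)][:,2])>2 else None for x in(.54,.55,.56,.57,.58)])
    q=v[(v[:,2]>.044)&(v[:,2]<.058)&(v[:,0]>.455)&(v[:,0]<.5)&(abs(v[:,1]+.053)<.025)]
    if len(q):print("pin",len(q),q.mean(0),q.max(0))
t=dict(np.load("top0.npz"))
for n,(u,v) in dict(timer=(293,216),tape=(233,136),chuck=(178,134)).items():
    a=t["frame"][v-16:v+17,u-16:u+17].astype(float);b=g["frame"][v-16:v+17,u-16:u+17].astype(float);print(n,abs(a-b).mean(),abs(a-b).max())
```

```text
t 34.4 tcp [0.4858 0.0765 0.1939] yaw 1.16 zax [ 0. -0. -1.] F [ 0.7 -0.2  0.3] w 0.0427 gf 0.0
w -0.05 [0.0378, 0.0382, 0.0379, 0.038, 0.0381]
w -0.03 [0.0371, 0.0382, 0.038, 0.0382, 0.0379]
w 0 [0.0118, 0.0383, 0.0383, 0.0383, 0.0383]
w 0.03 [0.0362, 0.0384, 0.0381, 0.0382, 0.0377]
w 0.05 [0.0376, 0.0384, 0.0383, 0.0382, 0.038]
w 0.12 [0.0369, 0.0377, 0.0376, 0.035, 0.0368]
w 0.15 [0.0404, 0.0404, 0.0403, 0.0403, 0.0403]
w 0.18 [0.0401, 0.0404, 0.0405, 0.0403, 0.0401]
w 0.21 [0.0403, 0.0401, 0.0402, 0.0403, 0.0403]
w 0.23 [0.0403, 0.0401, 0.0405, 0.0404, 0.0402]
w 0.25 [0.0099, 0.0402, 0.0405, 0.04, None]
w 0.27 [None, 0.0402, 0.0404, 0.0403, None]
w 0.285 [None, 0.0403, 0.0404, 0.0405, None]
pin 394 [ 0.47873462 -0.05210563  0.05226246] [ 0.49996889 -0.04591472  0.05648049]
top -0.05 [0.0356, 0.0364, 0.0381, 0.0368, 0.0368]
top -0.03 [0.0368, 0.0367, 0.0379, 0.0391, 0.0391]
top 0 [0.0104, 0.0359, 0.0355, 0.0383, 0.0362]
top 0.03 [0.0106, 0.0382, 0.0369, 0.0366, 0.0353]
top 0.05 [0.0379, 0.0385, 0.0372, 0.0383, 0.0365]
top 0.12 [None, 0.0343, 0.0364, 0.0363, 0.0348]
top 0.15 [None, None, None, 0.04, 0.0379]
top 0.18 [None, None, None, None, None]
top 0.21 [None, None, None, None, None]
top 0.23 [None, None, None, None, None]
top 0.25 [None, None, None, None, None]
top 0.27 [None, None, None, None, None]
top 0.285 [None, None, None, None, None]
pin 59 [ 0.47736935 -0.05551996  0.05200671] [ 0.49806985 -0.04739164  0.057261  ]
timer 8.576981940618305 13.0
tape 8.942148760330578 13.0
chuck 9.969696969696969 13.0
```

The carrier is flat in the nest at 40.3 mm, the plate is open and level at 38 mm, and the three bystanders haven't moved. Handing in.

```bash
python3 -c "
from bench import r
print(r.hand_in())"
```

```text
the job is handed in; nothing more can be done
None
```

The job is done and handed in at 34.4 s: the depth check shows the carrier lying flat in the nest, turned over with the plate (so face down), the empty plate back fully open, and the timer, tape roll and spare chuck unmoved; when the plate was seated over the nest the wrist force briefly read 48 N, so that landing was firmer than intended.

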